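Unlink the snack cover from the lunchbox lid and wedge it onto the box

ROBOT

A 6-joint arm with a two-finger parallel gripper is mounted at the origin on the work surface. World frame = base frame: x ahead of the robot, y to its left, z up, the work surface at z = 0. Lengths are in mm, angles in degrees, forces in N, time in s.
With the tool pointing down it reaches from about 425 to 925 mm from the base axis. Payload 12.5 kg.
Tool frame: the origin (TCP) lies at the very end of the fingers, on their centre line; the grasp point (between the pads) lies 19 mm behind it; x points along the fingers, z is the direction in which the jaws open and shut, and the axes are right-handed (so a half turn about x gives the same grasp; the last joint's range is limited). The gripper opens to 85 mm and grips with 20 to 120 N. Pads are 22 mm wide; open, the fingers measure 114 mm over their backs; the gripper's body (76 mm by 85 mm) begins 54 mm behind the grasp point. The pads swing forward as they close: fully open they stand 13 mm farther back than shut.
Start: joints at [65.054, 28.126, 89.318, -0, 62.55, -6.05], TCP at [202.392, 591.34, 231.327] pointing down, gripper open.
Joint ranges: [-177.58, 177.58], [-47.91, 125.51], [2.72, 160], [-65.01, 245.01], [3.68, 167.84], [-153.87, 153.87]. Speed limits (degrees/s): [127.2, 127.2, 159.86, 180, 180, 180].

INTERFACE

Orientations are given as [roll, pitch, yaw] about the fixed x, y, z axes, in that order (R = Rz(yaw) Ry(pitch) Rx(roll)).
In Python, from bench import r, optics gives the robot as it stands.
- The arm moves only by the tool servo_tool, never from a script. Its argument "plan" is a list that holds one entry, the list of rows, each a list of 5 numbers: the opening, from 0 (shut) to 1 (fully open), then the shift along the tool's x, y, z in cm, then the turn about the tool's x in rad. A call has 1 to 12 rows; each row shifts and turns the commanded pose from where the row before left it, along the tool's axes as they then stand; what a row does not reach is not made up. A row lasts 1/12 s, in which the tool goes at most 41.7 mm and 7.16 degrees, less where a joint would pass 70% of its speed; a pose out of reach is approached as far as the arm can. A call is refused whole if a number of a shift passes 4.17 or a number of a turn 0.125, either way. A call with a gripper value outside its range is refused whole. The fingers move at their own pace and stop on an object; "grip_force" is the grip in N (left out, the last holds). Time passes only in rows, so rows that do not move let the fingers close. It gives the time, the measured TCP pose, the force and the opening at its end, in the units of the state.
- r.read_state(): the state, without advancing time (a new reading comes with each control period).
- optics.snapshot(name): name is "scene" or "side" or "wrist"; returns a dict with "pixels" (480x640x3 uint8, red, green, blue), "range_z" (480x640 float32, mm along the optical axis (not along the pixel's ray), 0 where there is no reading), "fx", "fy", "cx", "cy" (pixels), "D" ([k1, k2, p1, p2, k3] as OpenCV has them; the pictures are not rectified), "extrinsics" (4x4, takes a point from world to camera coordinates). Camera axes: x right, y down, z forward; pixel columns grow to the right and rows downward; lengths in mm; the calibration is good to about 2 mm. A picture is of the moment at which its call begins.
- r.job_done(): hands the job in, once; it reports no verdict.
The state is a dict: "clock": time; "joints": joint angles; "qd": joint speeds; "joint_torque": joint torques, N m; "tcp_pos": TCP position; "orientation": TCP orientation; "ft_force": force on the tool from outside, world axes, zero at the start; "wrist_torque": the same for the moment, N m; "opening": opening from 0.0 (shut) to 1.0 (fully open).
Only numpy, scipy, OpenCV 4.12 (cv2) and the standard library are available. Lean on these libraries where they do the work, as an engineer would, in place of code of your own. Each camera call takes 0.05 s, during which the arm holds its last target.

TASK

The bamboo snack-well cover is still linked to the inside of the lunchbox lid by a spring bar. With the forked tool, not the fingers, push the bar's collar sideways until the cover springs free, put the tool back upright in its stand, and slide the cover, nose first and lying flat, along the lunchbox's dovetail way until it wedges tight. Leave everything else where it stands.

Things in the scene. Friction and masses are not known exactly. Their poses are not given: they have to be found in the camera images.
- lunchbox: Lunchbox, fixed, blue, 160 (x) x 150 (y) mm, origin centre of its underside, x = sliding direction of the way, z up. Walls 48 mm high at its +x and +y sides and along y = +17 mm; the compartment y = +19 to +71 mm holds the snack cup. The rest is a flat deck 40 mm above the bench with the way on it, open to -x and -y, with a 56 x 36 mm well in it.
- way_home (a point): Where the centre of the cover's underside comes to lie when wedged home: on the deck, 40 mm above the bench. x = sliding direction, to the narrow end. Two undercut rails 13 mm high, 9 mm thick, converging 6.75 deg each, flanks leaning in 20 deg, from x = -42 to +42 mm. Some 8 N of push wedges the cover; it must lie flat, each mm held up stops it 3 mm short.
- way_mouth (a point): Middle of the way's wide open end on the deck, 42 mm before the home point; x = sliding direction. Before it (to -x) the deck is a flat landing, 66 mm long. The cover's plate fits down between the rails from above only while it is 45 mm or more short of home (safely 55 mm); from there it must be slid.
- lid: Lunchbox lid, fixed, blue slab 170 (x) x 130 (y) mm, 14 mm thick, lying inner side up; origin centre of its underside. On it: the cover, the spring bar, and a spring pusher behind the cover's lug (housing 16 x 20 mm, 40 mm above the bench, at x = -75, y = 0 mm). Once unlinked, the cover is shoved flat about 18 mm to +x within 0.3 s and can be lifted straight up.
- bar_collar (a point): Centre of the face of the spring bar's collar that the fork pushes towards +y; lid's axes, z up, 30 mm above the bench. Collar: disc 24 mm in diameter, y = 0 to 4 mm. A bare 6 mm neck runs from it to -y through the cover's lug (y = -24.5 to -19.5) to the tip at y = -26.5 mm. Clear for prongs: x = -25 to +20, down to 16 mm below. Housing at y = 21 to 39 mm, 14 mm above the point.
- bar (a joint): Travel of the spring bar along the lid's +y, in m: 0 = sprung out, 0.012 = stop. The tip leaves the lug after 0.007. Spring: 2.8 N to start, 7 N at the stop, some 2 N more with friction; it springs back when let go.
- cover_center (a point): Cover, loose, bamboo, about 80 g; point half-way up its 42 mm, 21 mm above its underside, over the plate's centre; x to the narrow nose. Plate 76 mm long, 12 mm thick, 64 mm wide at the tail, 46 at the nose, flanks slanted 20 deg. Grip ridge 14 mm thick (x), 34 wide (y), 9 mm below to 21 mm above the point. Starts flat on the lid, underside 14 mm up, between guides 7 mm high.
- lug_eye (a point): Centre of the 9 mm eye in the cover's lug, 60 mm behind the cover's middle and 16 mm above its underside; the bar passes through along y. The lug is 5 mm thick (y), reaches 70 mm behind the cover's middle and 25 mm above its underside.
- fork_center (a point): Forked tool, loose, about 60 g, 95 mm tall, prongs down; point half-way up on its axis, z up. Two prongs side by side along x, 6 x 6 mm, 22 mm long, 14 mm gap (26 over all). 6 mm thick in y, its pushing direction (either way). Shoulder 34 x 34 x 5 mm, underside 36 mm above the tips; handle 24 (x) by 22 (y) mm from 41 to 95 mm above the tips.
- stand_top (a point): Stand of the forked tool (fixed, white block 60 x 60 x 45 mm). The point is the centre of the top face, 45 mm above the bench; the well below it is 36 mm (x) by 16 mm (y) and 40 mm deep. The tool hangs in it by its shoulder, prongs side by side along the stand's x, with the fork centre 11.5 mm above the point.
- bottle_center (a point): bystander: steel drink bottle, 68 mm in diameter, 200 mm tall, point at half height
- ramekin_center (a point): bystander: white ceramic ramekin, 76 mm in diameter, 42 mm high, point at half height
- snack_cup_center (a point): bystander: green silicone snack cup, 48 mm in diameter, 50 mm high, standing in the lunchbox's open compartment, point at half height
- mug_center (a point): bystander: white mug, 76 mm in diameter, 85 mm high, point at half height
- jar_center (a point): bystander: glass jar with steel lid, 64 mm in diameter, 85 mm high, point at half height
- spoon_grip (a point): bystander: wooden spoon 160 mm long lying on the bench, point on its handle, x towards the bowl

How it is judged:
By the outcome, as a careful person would: the job done as asked, in the order asked, and still so for the second after the job is handed in, with the robot touching nothing.
It also fails if it takes over 72 s, if anything falls off the work surface, if the arm or the gripper's body presses on something with over 40 N, if the wrist force passes 120 N, or if a joint passes its speed limit or range.

## Working session

There is one attempt and no reset: what is moved stays moved. The work goes in short steps, Python scripts to look and compute and a tool call to move; the robot and the scene stay as the last step left them, time stands still between calls to the robot, and variables do not carry over. Pictures are saved under pics/ and viewed, and the job is handed in when it is done.

Besides the shell and the picture viewer there is one more tool, called after ">>>" as name([rows], argument=value, ...), one row to a line, values as JSON. servo_tool: Moves the arm, as the interface text tells. Its arguments: {"type":"object","properties":{"plan":{"type":"array","items":{"type":"array","items":{"type":"array","items":{"type":"number"}}}},"grip_force":{"type":"number"}},"required":["plan"]}

```bash
ls; mkdir -p pics
python3 - <<'E'
from bench import r, optics
import cv2,numpy as np
print(r.read_state())
for n in ["scene","side","wrist"]:
    s=optics.snapshot(n)
    cv2.imwrite(f"pics/{n}0.png",s["pixels"][:,:,::-1]); np.savez(f"pics/{n}0.npz",**s)
    print(n,s["fx"],s["fy"],s["cx"],s["cy"],s["D"]);print(np.round(s["extrinsics"],3))
E
```

```text
pics
{'clock': 0.0, 'joints': array([ 6.50542422e+01,  2.81638646e+01,  8.93493234e+01, -2.63502890e-03,
        6.25500866e+01, -6.04822469e+00]), 'qd': array([ 0.0653259 , -0.02298682, -0.01965824, -0.05802957,  0.00739068,
       -0.00705358]), 'joint_torque': array([-3.95773877e-04, -6.18466544e+01, -2.61591196e+01, -1.11709671e-04,
        4.08971653e-03, -3.42436590e-05]), 'tcp_pos': array([202.29372137, 591.12000804, 230.735629  ]), 'orientation': array([ 176.06700553,   89.93668217, -112.82931165]), 'ft_force': array([-0.198868  ,  0.47352205,  0.60859918]), 'wrist_torque': array([ 0.04935393, -0.02091023,  0.03525546]), 'opening': 0.9986765344898174}
scene 466.5419331580943 466.5419331580943 318.0157204997664 248.33011171400352 [0.0068569 0.        0.        0.        0.       ]
[[ 1.220000e-01  9.920000e-01  1.600000e-02 -8.801300e+01]
 [ 8.200000e-01 -9.100000e-02 -5.650000e-01 -4.372940e+02]
 [-5.600000e-01  8.200000e-02 -8.250000e-01  1.200379e+03]
 [ 0.000000e+00  0.000000e+00  0.000000e+00  1.000000e+00]]
side 594.8701314762521 594.8701314762521 307.4512299321325 245.8588778712821 [-0.07758213  0.          0.          0.          0.        ]
[[ 9.990000e-01 -5.300000e-02  6.000000e-03 -5.651270e+02]
 [-3.100000e-02 -6.750000e-01 -7.370000e-01  6.025500e+01]
 [ 4.300000e-02  7.360000e-01 -6.760000e-01  1.095175e+03]
 [ 0.000000e+00  0.000000e+00  0.000000e+00  1.000000e+00]]
wrist 333.53384195740574 333.53384195740574 318.07012976444787 237.96584269000874 [-0.06098789  0.          0.          0.          0.        ]
[[ 3.24000e-01  9.46000e-01 -1.00000e-03 -6.25555e+02]
 [ 9.03000e-01 -3.09000e-01  2.98000e-01 -3.80660e+01]
 [ 2.82000e-01 -9.70000e-02 -9.55000e-01  3.81105e+02]
 [ 0.00000e+00  0.00000e+00  0.00000e+00  1.00000e+00]]
```

View pics/scene0.png

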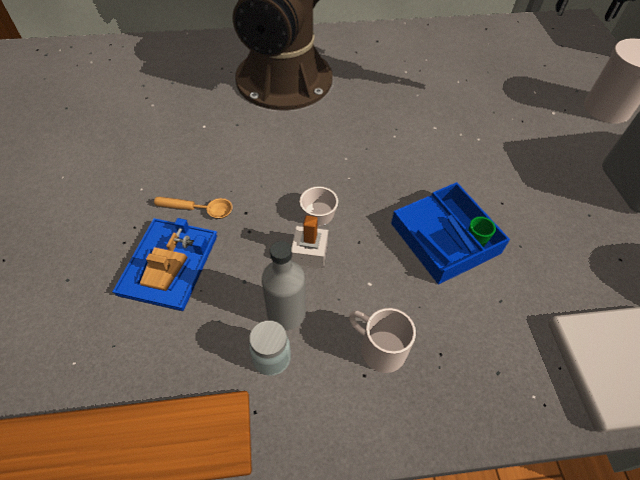

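View pics/side0.png

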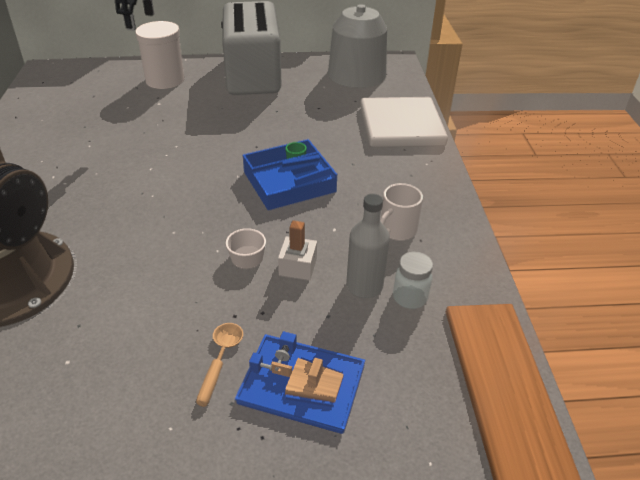

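View pics/wrist0.png

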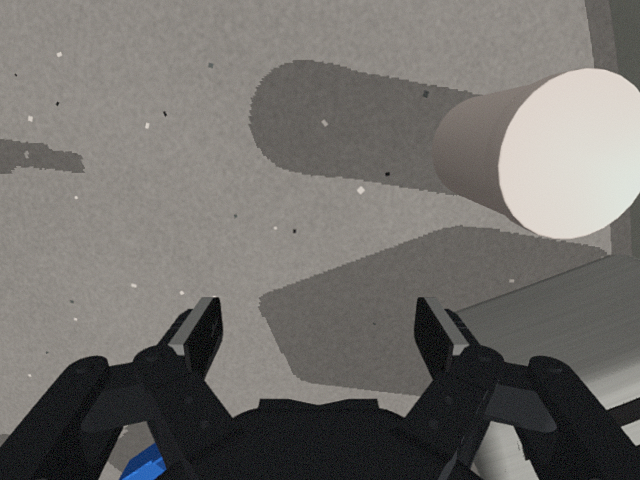

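Scene view: lid with cover at (165,265), fork in its stand at (311,240), lunchbox at (450,232), ramekin (319,205), bottle (284,290), spoon (195,206). Side view: the same lid at (302,380), stand (298,255), lunchbox (290,172). Next I measure with depth plus colour masks.

```bash
cat > h.py <<'E'
import numpy as np,cv2
def und(s,uv):
    K=np.array([[s["fx"],0,s["cx"]],[0,s["fy"],s["cy"]],[0,0,1.]])
    return cv2.undistortPoints(np.asarray(uv,np.float64).reshape(-1,1,2),K,np.asarray(s["D"],float)).reshape(-1,2)
def cloud(s):
    v,u=np.mgrid[0:480,0:640]; n=und(s,np.stack([u.ravel(),v.ravel()],1))
    z=s["range_z"].ravel().astype(float); P=np.c_[n*z[:,None],z]
    E=np.asarray(s["extrinsics"]); W=(P-E[:3,3])@E[:3,:3]
    W[z<=0]=np.nan
    return W.reshape(480,640,3)
def ray(s,uv,h):
    n=und(s,uv); E=np.asarray(s["extrinsics"]); R=E[:3,:3]; c=-R.T@E[:3,3]
    d=np.c_[n,np.ones(len(n))]@R; t=(h-c[2])/d[:,2]
    return c+d*t[:,None]
def proj(s,P):
    E=np.asarray(s["extrinsics"]);K=np.array([[s["fx"],0,s["cx"]],[0,s["fy"],s["cy"]],[0,0,1.]])
    return cv2.projectPoints(np.asarray(P,float).reshape(-1,3),cv2.Rodrigues(E[:3,:3])[0],E[:3,3],K,np.asarray(s["D"],float))[0].reshape(-1,2)
E
python3 - <<'E'
from h import *
for n in ["scene","side"]:
    s=np.load(f"pics/{n}0.npz"); W=cloud(s); hsv=cv2.cvtColor(s["pixels"],cv2.COLOR_RGB2HSV)
    H,S,V=[hsv[...,i] for i in range(3)]
    blue=(H>100)&(H<130)&(S>150); 
    nb,lab=cv2.connectedComponents(blue.astype(np.uint8))
    bench=W[300:330,:100] if n=="scene" else W[300:400,100:180]
    print(n,"bench z",np.nanmedian(bench[...,2]))
    for k in range(1,nb):
        m=lab==k
        if m.sum()<150: continue
        P=W[m]; print(k,m.sum(),np.round(np.nanmedian(P,0)),"zhist",np.histogram(P[:,2],bins=np.arange(-5,60,5))[0])
    # blue top levels
    def rect(m,nm):
        P=W[m][:,:2].astype(np.float32); P=P[~np.isnan(P[:,0])]
        if len(P)<5: print(nm,"few");return
        print(nm,len(P),[np.round(a,1) for a in cv2.minAreaRect(P)], np.round(np.median(W[m],0),1))
    X,Y,Z=W[...,0],W[...,1],W[...,2]
    left=Y<-50
    rect(blue&left&(Z>9)&(Z<20),"lid top")
    rect(blue&left&(Z>33)&(Z<47),"lid housings")
    rect(blue&~left&(Z>44)&(Z<60),"lb walls")
    rect(blue&~left&(Z>36)&(Z<44),"lb deck")
    wood=(H>8)&(H<25)&(S>110)
    rect(wood&(X>500)&(X<760)&(Y<-150)&(Z>18)&(Z<32),"plate")
    rect(wood&(X>500)&(X<760)&(Y<-150)&(Z>45)&(Z<65),"ridge")
    or_=(S>100)&((H<25))&(Y>-150)&(Y<150)&(X>450)&(X<750)&(Z>60)
    rect(or_,"fork handle"); rect(or_&(Z>98),"fork top")
    gray=(S<60)&(X>480)&(X<680)&(Y>-80)&(Y<120)&(Z>40)&(Z<48)
    rect(gray,"stand top?")
    sm=cv2.resize(s["pixels"][190:320,100:540] if n=="scene" else s["pixels"][130:430,190:450],None,fx=1.8 if n=="scene" else 2,fy=1.8 if n=="scene" else 2,interpolation=cv2.INTER_CUBIC)
    cv2.imwrite(f"pics/{n}0c.png",sm[:,:,::-1])
E
```

```text
scene bench z -0.22041837622476979
12 6288 [548. 267.  39.] zhist [  14  697  378  258  242  252  263  285 1416 1268  712  395]
13 4337 [ 551. -256.   14.] zhist [   7   26  157 2394 1262  170   36   46   87  119   13    1]
lid top 3701 [array([ 542.8, -260.2]), array([131.5, 171.7]), np.float64(69.6)] [ 558.7 -266.6   14.1]
lid housings 236 [array([ 500.7, -216.2]), array([87.5, 28.5]), np.float64(38.9)] [ 519.5 -202.5   40.8]
lb walls 1297 [array([539.4, 275.1]), array([163.2, 150.9]), np.float64(20.6)] [574.8 282.2  48.4]
lb deck 2511 [array([539.9, 273.3]), array([161.9, 150.2]), np.float64(20.7)] [530.2 247.4  39.9]
plate 979 [array([ 551.3, -260.9]), array([ 60.2, 105.2]), np.float64(70.4)] [ 572.3 -260.6   26.8]
ridge 190 [array([ 563.5, -267. ]), array([33.4, 16.3]), np.float64(69.1)] [ 566.1 -265.5   56. ]
fork handle 322 [array([547.7,   6.9]), array([21.6, 25.3]), np.float64(73.4)] [555.7   5.9  95.9]
fork top 153 [array([547.6,   6.9]), array([21.4, 25.5]), np.float64(74.5)] [549.6   6.7 103.1]
stand top? 610 [array([572.6,  -1.4]), array([ 61.3, 211.1]), np.float64(73.3)
[... 518 characters left out ...]
05.8   42.7]
lb walls 682 [array([538.9, 272.9]), array([160.5, 154.6]), np.float64(20.8)] [565.5 274.4  49.3]
lb deck 1193 [array([537.4, 273.9]), array([158.2, 154. ]), np.float64(20.7)] [521.9 234.3  41.5]
plate 1022 [array([ 553. , -266.2]), array([60.3, 98.8]), np.float64(61.7)] [ 566.3 -270.7   28. ]
ridge 154 [array([ 562.5, -266.8]), array([33.7, 13.3]), np.float64(70.4)] [ 562.8 -267.4   58.2]
fork handle 345 [array([546.8,   4.5]), array([23.9, 23.2]), np.float64(76.0)] [546.5  -1.9  90.1]
fork top 128 [array([546.7,   4.7]), array([23.1, 22.7]), np.float64(78.3)] [546.8   1.6 104.6]
stand top? 548 [array([581. ,  -9.4]), array([ 69.4, 237.2]), np.float64(66.0)] [549.2  -9.7  45.4]
```

Run:
```python
from h import *
for n,bs in [("scene",[(100,200,230,320),(270,180,350,280),(380,170,520,290)]),("side",[(225,320,380,440),(210,210,330,290),(230,130,345,215)])]:
    s=np.load(f"pics/{n}0.npz")
    for i,(a,b,c,d) in enumerate(bs):
        cv2.imwrite(f"pics/{n}_c{i}.png",cv2.resize(s["pixels"][b:d,a:c],None,fx=4.5,fy=4.5,interpolation=cv2.INTER_CUBIC)[:,:,::-1])
```

```text
(no output)
```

View pics/scene_c0.png

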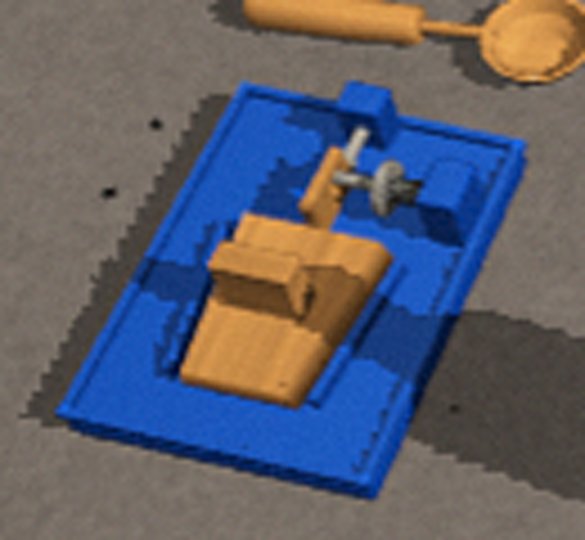

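View pics/side_c0.png

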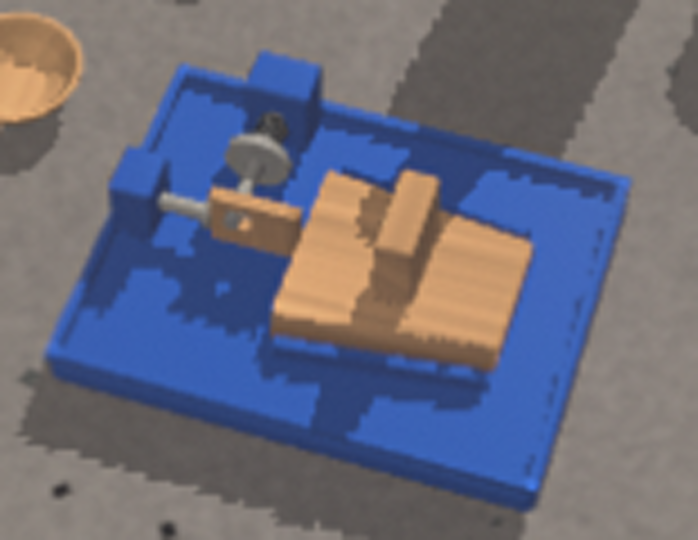

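View pics/scene_c1.png

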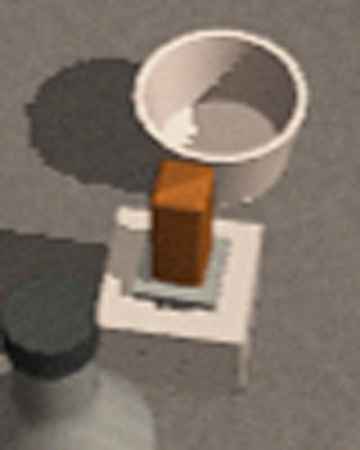

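View pics/scene_c2.png

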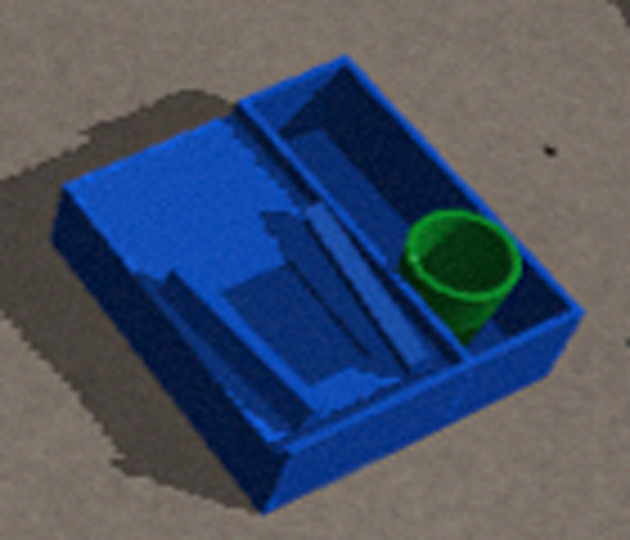

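View pics/side_c1.png

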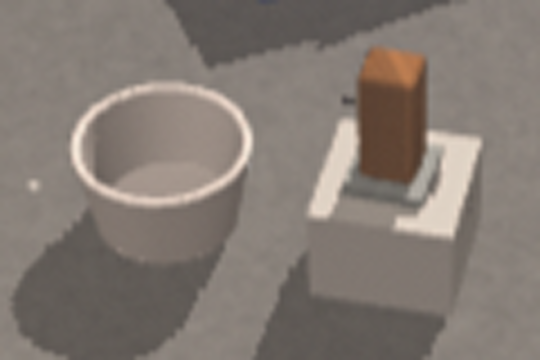

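View pics/side_c2.png

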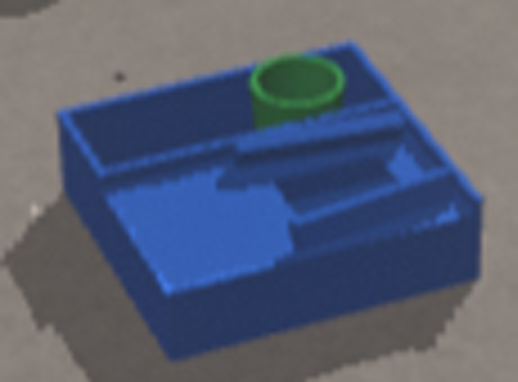

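Both views agree. Lid: yaw ≈ -20°, centre (543,-260), pusher at -x, spring housing at +y. Lunchbox: yaw ≈ +20.6°, centre (539,274). Next: the stand, bottle, collar and rails more precisely.

Run:
```python
from h import *
def fr(P,c,yaw):
    a=np.radians(yaw);d=P[:,:2]-np.array(c);return np.c_[d@[np.cos(a),np.sin(a)],d@[-np.sin(a),np.cos(a)]]
for n in ["scene","side"]:
    s=np.load(f"pics/{n}0.npz"); W=cloud(s); hsv=cv2.cvtColor(s["pixels"],cv2.COLOR_RGB2HSV)
    H,S,V=[hsv[...,i].astype(int) for i in range(3)];X,Y,Z=W[...,0],W[...,1],W[...,2]
    print("==",n)
    m=(np.hypot(X-548,Y-6)<50)&(Z>42)&(Z<48)&(S<60)
    k,lab=cv2.connectedComponents(m.astype(np.uint8)); 
    a=np.argmax(np.bincount(lab[m])); mm=lab==a
    P=W[mm][:,:2].astype(np.float32); print("stand",len(P),cv2.minAreaRect(P))
    # raw edge rect via contour ray
    c=max(cv2.findContours(mm.astype(np.uint8),cv2.RETR_EXTERNAL,cv2.CHAIN_APPROX_NONE)[0],key=len).reshape(-1,2)
    R=ray(s,c,45)[:,:2].astype(np.float32); print(" ray rect",cv2.minAreaRect(R))
    # shoulder
    m2=(np.hypot(X-548,Y-6)<30)&(Z>48.5)&(Z<54)
    P=W[m2][:,:2].astype(np.float32); print("shoulder",len(P),cv2.minAreaRect(P) if len(P)>4 else 0)
    # bottle etc: blobs z>150
    m3=(Z>150)&(X>450)&(X<800)&(abs(Y)<200); P=W[m3]; 
    print("bottle",[np.round(x) for x in (P.min(0),P.max(0))] if len(P) else 0)
    m4=(Z>38)&(Z<44)&(S<60)&(X>400)&(X<530)&(abs(Y)<120);P=W[m4];print("ramekin",np.round(P.min(0)),np.round(P.max(0)))
    # collar: gray on lid in lid frame
    L=fr(W.reshape(-1,3),(542.9,-260),-20.2).reshape(480,640,2)
    g=(S<90)&(abs(L[...,0])<80)&(abs(L[...,1])<62)&(Z>17)
    for lo,hi in [(-30,10),(10,20),(20,30),(30,60)]:
        q=g&(L[...,1]>lo)&(L[...,1]<hi); 
        if q.sum(): print("gray y",lo,hi,q.sum(),np.round(np.c_[L[q],Z[q]].min(0),1),np.round(np.c_[L[q],Z[q]].max(0),1),np.round(np.median(np.c_[L[q],Z[q]],0),1))
    wood=(H>8)&(H<25)&(S>110)
    for nm,q in [("ridge",wood&(Z>50)),("lug",wood&(Z>30)&(L[...,0]<-10)),("plate",wood&(Z>22)&(Z<29)&(L[...,0]>-18))]:
        q=q&(abs(L[...,0])<80)&(abs(L[...,1])<62)
        v=np.c_[L[q],Z[q]]; print(nm,q.sum(),np.round(np.percentile(v,[2,50,98],axis=0),1).tolist())
    B=fr(W.reshape(-1,3),(539.2,273.8),20.7).reshape(480,640,2)
    q=(Z>50.5)&(Z<56)&(abs(B[...,0])<78)&(B[...,1]<20)&(B[...,1]>-73)&(H>100)&(S>150)
    for sgn in (0,1):
        qq=q&((B[...,1]>-29)==bool(sgn)); v=np.c_[B[qq],Z[qq]]
        if len(v)>5:
            print("rail",sgn,len(v),np.round(np.percentile(v,[2,50,98],axis=0),1).tolist(), cv2.minAreaRect(v[:,:2].astype(np.float32)))
```

```text
== scene
stand 533 ((548.2733154296875, 5.685436248779297), (60.13240051269531, 62.56690216064453), 74.99449920654297)
 ray rect ((549.4517211914062, 5.5460052490234375), (60.04991149902344, 63.22334289550781), 75.11447143554688)
shoulder 127 ((548.0563354492188, 9.177770614624023), (39.374267578125, 35.932743072509766), 70.0294189453125)
bottle [array([652., -65., 150.]), array([686., -33., 202.])]
ramekin [414. -20.  38.] [530.  71.  44.]
gray y -30 10 69 [-68.  -30.   17.1] [61.1  9.9 57.8] [-40.3   1.5  29.5]
gray y 10 20 13 [-42.6  10.4  17.7] [59.6 17.2 34.7] [-38.3  14.4  31.3]
gray y 20 30 66 [-51.5  21.9  17.2] [59.8 29.1 42.5] [-36.4  25.4  34. ]
gray y 30 60 24 [-44.7  30.3  17.2] [22.9 37.9 37.1] [-37.1  33.9  32.6]
ridge 160 [[15.0, -14.2, 51.0], [23.3, 2.0, 56.3], [28.9, 17.0, 58.9]]
lug 65 [[-48.9, -2.3, 30.9], [-30.5, 1.5, 37.7], [-16.1, 3.2, 41.0]]
plate 784 [[-15.3, -24.1, 22.8], [30.0, 7.0, 26.8], [59.6, 28.6, 28.9]]
rail 0 224 [[-10.5, -68.6, 50.7], [31.6, -60.7, 53.3], [69.6, -50.2, 55.8]] ((29.296621322631836, -60.13169479370117), (84.54545593261719, 12.31620979
[... 811 characters left out ...]
135 [-51.3  20.4  17.6] [59.9 30.  44. ] [-37.4  23.6  32.8]
gray y 30 60 59 [-45.4  30.2  17.4] [53.3 58.9 45.9] [-36.7  37.5  33.3]
ridge 154 [[14.4, -15.1, 55.4], [20.9, 0.1, 58.2], [27.2, 16.3, 60.9]]
lug 52 [[-47.3, -1.9, 32.1], [-33.3, 0.8, 40.0], [-18.3, 3.9, 42.3]]
plate 781 [[-15.3, -27.3, 24.5], [8.2, -3.6, 27.6], [57.9, 25.8, 29.0]]
rail 0 104 [[-12.8, -69.6, 50.6], [18.7, -61.3, 53.9], [71.7, -46.6, 55.9]] ((33.04608154296875, -57.23766326904297), (93.84599304199219, 20.384445190429688), 15.831963539123535)
rail 1 112 [[-35.7, -6.6, 50.8], [29.9, 0.8, 53.6], [69.7, 13.0, 56.0]] ((10.525802612304688, 10.074748992919922), (29.802268981933594, 143.88633728027344), 74.74905395507812)
```

```bash
cat > t.py <<'E'
# python3 t.py x y z [jawangle]: prints turn (rad, about tool x) then shift (cm) in tool axes AFTER the turn
import sys,numpy as np
from scipy.spatial.transform import Rotation as Ro
from bench import r
def info(st):
    R=Ro.from_euler('xyz',st["orientation"],degrees=True).as_matrix()
    return np.array(st["tcp_pos"]),R
if __name__=="__main__":
    st=r.read_state();p,R=info(st)
    jz=np.degrees(np.arctan2(R[1,2],R[0,2]))
    print("t",round(st["clock"],2),"tcp",p.round(1),"jaw",round(jz,2),"xaxis",R[:,0].round(4),"F",np.round(st["ft_force"],1),"op",round(st["opening"],3),"j6",round(st["joints"][5],1))
    a=[float(v) for v in sys.argv[1:]]
    turn=0
    if len(a)>3:
        d=(a[3]-jz+90)%180-90   # world yaw change, mod half turn
        turn=-np.radians(d)     # tool x points down
        print("turn rad",turn.round(4),"deg world",round(d,2))
    if len(a)>=3:
        R2=R@Ro.from_rotvec([turn,0,0]).as_matrix()
        print("shift cm",(R2.T@(np.array(a[:3])-p)/10).round(3))
E
python3 t.py 548 5.5 200 75
```

```text
t 0.15 tcp [202.3 591.2 230.9] jaw 71.1 xaxis [-3.e-04 -8.e-04 -1.e+00] F [ 0.5  0.5 -1.1] op 1.002 j6 -6.0
turn rad -0.068 deg world 3.9
shift cm [  3.119 -48.549 -47.623]
```

>>> servo_tool([
  [[1, 0, 0, 0, -0.068], [1, 0.2, -2.5, -2.4, 0], [1, 0.2, -2.5, -2.4, 0], [1, 0.2, -2.5, -2.4, 0], [1, 0.2, -2.5, -2.4, 0], [1, 0.2, -2.5, -2.4, 0], [1, 0.2, -2.5, -2.4, 0], [1, 0.2, -2.5, -2.4, 0], [1, 0.2, -2.5, -2.4, 0], [1, 0.2, -2.5, -2.4, 0], [1, 0.2, -2.5, -2.4, 0], [1, 0.2, -2.5, -2.4, 0]],
], grip_force=60)

```text
clock: 1.15
tcp_pos: [400.2, 263.6, 209.2]
orientation: [-3.1, 90.0, 71.9]
ft_force: [0.9, 0.3, 0.2]
opening: 1.001
```

```bash
python3 t.py 548 5.5 200 75
```

```text
t 1.15 tcp [400.2 263.6 209.2] jaw 75.0 xaxis [ 0.e+00  1.e-04 -1.e+00] F [0.9 0.3 0.2] op 1.001 j6 -49.5
turn rad 0.0001 deg world -0.0
shift cm [  0.921 -20.955 -21.105]
```

>>> servo_tool([
  [[1, 0.1, -2.1, -2.1, 0], [1, 0.1, -2.1, -2.1, 0], [1, 0.1, -2.1, -2.1, 0], [1, 0.1, -2.1, -2.1, 0], [1, 0.1, -2.1, -2.1, 0], [1, 0.1, -2.1, -2.1, 0], [1, 0.1, -2.1, -2.1, 0], [1, 0.1, -2.1, -2.1, 0], [1, 0.1, -2.1, -2.1, 0], [1, 0, -2, -2.1, 0], [1, 0, 0, 0, 0], [1, 0, 0, 0, 0]],
])

```text
clock: 2.15
tcp_pos: [547.4, 7.1, 199.8]
orientation: [86.9, 90.0, 161.8]
ft_force: [0.1, 0.1, 0.1]
opening: 0.999
```

```bash
python3 - <<'E'
from bench import r,optics
import cv2,numpy as np
s=optics.snapshot("wrist");np.savez("pics/wrist1.npz",**s);cv2.imwrite("pics/wrist1.png",s["pixels"][:,:,::-1])
E
python3 t.py 548 5.5 200 75
```

```text
t 2.2 tcp [546.9   8.  199.9] jaw 74.94 xaxis [-9.e-04  3.e-04 -1.e+00] F [-0.3  0.   1.3] op 0.998 j6 -81.0
turn rad -0.0011 deg world 0.06
shift cm [-0.008 -0.17  -0.216]
```

View pics/wrist1.png

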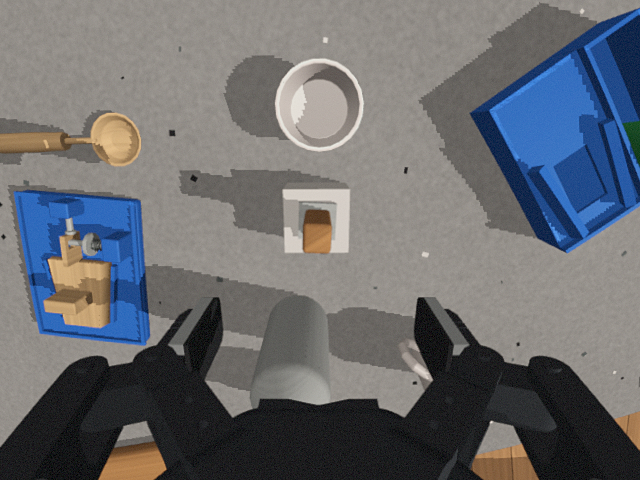

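Wrist view: fork at (317,232) in the white stand (316,222), ramekin above at (319,105), bottle below (295,350); nothing in the descent path. Measuring the handle's orientation and centre here.

Run:
```python
from h import *
s=np.load("pics/wrist1.npz"); W=cloud(s); hsv=cv2.cvtColor(s["pixels"],cv2.COLOR_RGB2HSV)
H,S,V=[hsv[...,i].astype(int) for i in range(3)];X,Y,Z=W[...,0],W[...,1],W[...,2]
near=(np.hypot(X-548,Y-6)<50)
m=near&(S>100)&(H<25)&(Z>50)
print("zs",np.percentile(Z[m],[1,25,50,75,99]).round(1))
for nm,q in [("top",m&(Z>np.percentile(Z[m],90)-3)),("stand",near&(S<60)&(Z>42)&(Z<47.5)),("sh",near&(S<60)&(Z>48))]:
    P=W[q]; print(nm,q.sum(),cv2.minAreaRect(P[:,:2].astype(np.float32)),np.median(P[:,2]).round(1))
    c=max(cv2.findContours(q.astype(np.uint8),cv2.RETR_EXTERNAL,cv2.CHAIN_APPROX_NONE)[0],key=len).reshape(-1,2)
    R=ray(s,c,{"top":104,"stand":45,"sh":50}[nm])[:,:2].astype(np.float32); print("  ray",cv2.minAreaRect(R))
a=s["pixels"][170:270,260:370]
cv2.imwrite("pics/w1c.png",cv2.resize(a,None,fx=6,fy=6,interpolation=cv2.INTER_CUBIC)[:,:,::-1])
```

```text
zs [ 62.2 102.7 104.8 105.6 297.7]
top 135 ((541.111328125, 6.982425689697266), (92.29582977294922, 33.55426788330078), 77.18331909179688) 284.6
  ray ((745.0553588867188, -209.14491271972656), (3.5259664058685303, 17.844736099243164), 44.161502838134766)
stand 2258 ((546.7103271484375, 6.773181915283203), (60.149986267089844, 59.17512512207031), 75.0768051147461) 46.2
  ray ((546.8276977539062, 6.733390808105469), (60.370887756347656, 59.06941604614258), 74.85913848876953)
sh 25789 ((540.8002319335938, 9.039806365966797), (99.77247619628906, 47.0198974609375), 67.48921203613281) 284.9
  ray ((746.9750366210938, -43.163818359375), (407.4349060058594, 260.91094970703125), 74.80656433105469)
```

View pics/w1c.png

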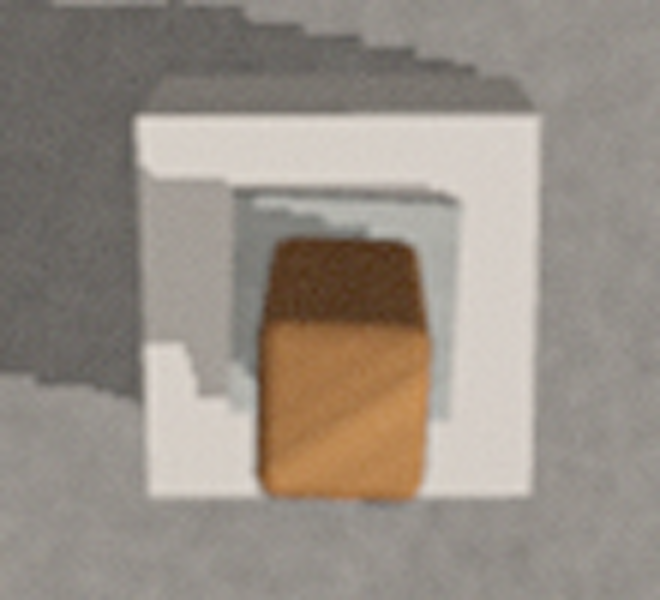

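```bash
python3 - <<'E'
from h import *
s=np.load("pics/wrist1.npz")
cr=np.array([[262,322],[428,322],[424,498],[264,498]],float)
p=(cr+.5)/6-.5+[260,170]
R=ray(s,p,104); print(R.round(1), R.mean(0).round(1))
e=lambda i,j:np.hypot(*(R[i]-R[j])[:2]).round(1)
print("horiz",e(0,1),e(3,2),"vert",e(0,3),e(1,2), "ang",np.degrees(np.arctan2(*(R[1]-R[0])[[1,0]])))
cr=np.array([[136,113],[541,113],[532,496],[147,496]],float);p=(cr+.5)/6-.5+[260,170];R=ray(s,p,45);print(R.round(1),R.mean(0).round(1))
print("st",e(0,1),e(3,2),e(0,3),e(1,2))
E
python3 t.py 547.5 6 110 75
```

```text
[[531.5   1.1 104. ]
 [536.9  20.9 104. ]
 [559.2  14.6 104. ]
 [553.9  -5.  104. ]] [545.4   7.9 104. ]
horiz 20.6 20.4 vert 23.1 23.1 ang 74.85791861707384
[[509.8 -15.   45. ]
 [525.7  43.5  45. ]
 [584.5  27.9  45. ]
 [568.5 -31.   45. ]] [547.1   6.4  45. ]
st 60.6 61.1 60.9 60.9
t 2.2 tcp [546.9   8.  199.9] jaw 74.94 xaxis [-9.e-04  3.e-04 -1.e+00] F [-0.3  0.   1.3] op 0.998 j6 -81.0
turn rad -0.0011 deg world 0.06
shift cm [ 8.992 -0.117 -0.181]
```

>>> servo_tool([
  [[1, 2.5, 0, -0.1, 0], [1, 2.5, 0, -0.1, 0], [1, 2.5, 0, 0, 0], [1, 2.5, 0, 0, 0], [1, 2, 0, 0, 0], [1, 1, 0, 0, 0], [1, 0.5, 0, 0, 0], [1, 0.2, 0, 0, 0], [1, 0, 0, 0, 0]],
])

```text
clock: 2.95
tcp_pos: [546.9, 6.6, 63.8]
orientation: [-69.8, 90.0, 5.2]
ft_force: [0.4, 0.3, 0.4]
opening: 1.005
```

```bash
python3 t.py 547 6.3 62 75;python3 - <<'E'
from bench import r,optics
import cv2,numpy as np
s=optics.snapshot("side");cv2.imwrite("pics/side2.png",cv2.resize(s["pixels"][150:330,180:440],None,fx=3,fy=3)[:,:,::-1])
E
```

```text
t 2.95 tcp [546.9   6.6  63.8] jaw 75.03 xaxis [ 6.e-04  1.e-04 -1.e+00] F [0.4 0.3 0.4] op 1.005 j6 -81.3
turn rad 0.0005 deg world -0.03
shift cm [ 0.178 -0.02  -0.031]
```

View pics/side2.png

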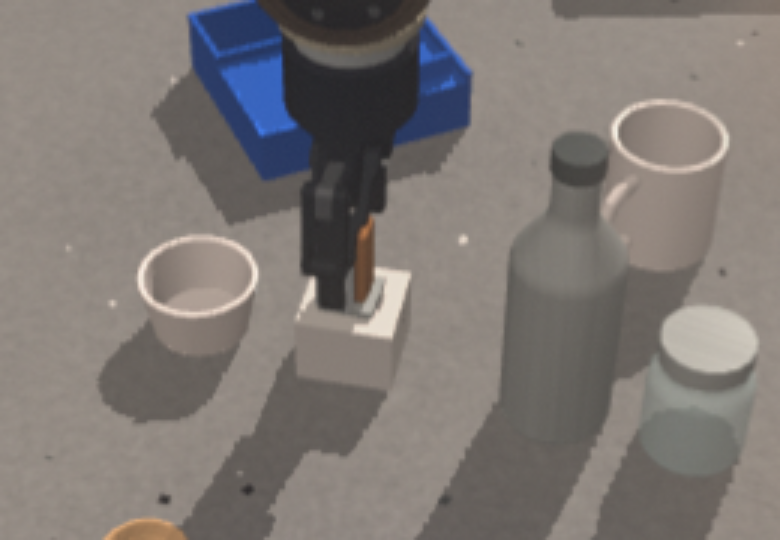

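Side view: the open jaws straddle the handle (365,270 in the crop), tips just above the shoulder. Closing.

>>> servo_tool([
  [[0, 0, 0, 0, 0], [0, 0, 0, 0, 0], [0, 0, 0, 0, 0], [0, 0, 0, 0, 0], [0, 0, 0, 0, 0], [0, 0, 0, 0, 0], [0, 0, 0, 0, 0], [0, 0, 0, 0, 0], [0, 0, 0, 0, 0], [0, 0, 0, 0, 0]],
], grip_force=60)

```text
clock: 3.83
tcp_pos: [546.9, 6.3, 63.6]
orientation: [-74.3, 90.0, 0.7]
ft_force: [-0.8, -0.5, 6.3]
opening: 0.254
```

```bash
python3 t.py 547 6.3 62 75
```

```text
t 3.83 tcp [546.9   6.3  63.6] jaw 75.0 xaxis [ 5.e-04  0.e+00 -1.e+00] F [-0.8 -0.5  6.3] op 0.254 j6 -81.3
turn rad 0.0 deg world -0.0
shift cm [ 0.162 -0.012  0.007]
```

>>> servo_tool([
  [[0, -0.5, 0, 0, 0], [0, -1, 0, 0, 0], [0, -1.5, 0, 0, 0], [0, -2, 0, 0, 0], [0, -2, 0, 0, 0], [0, -1, 0, 0, 0], [0, 0, 0, 0, 0]],
])

```text
clock: 4.42
tcp_pos: [547.5, 6.3, 145.7]
orientation: [-79.7, 89.8, -4.7]
ft_force: [-0.3, -0.3, -0.6]
opening: 0.253
```

```bash
python3 t.py 511.6 -234.2 130 69.8;python3 - <<'E'
from bench import r,optics
import cv2,numpy as np
for n in ("side","scene"):
    s=optics.snapshot(n);np.savez(f"pics/{n}3.npz",**s);
    a=s["pixels"][130:330,180:440] if n=="side" else s["pixels"][140:300,200:420]
    cv2.imwrite(f"pics/{n}3.png",cv2.resize(a,None,fx=3,fy=3)[:,:,::-1])
E
```

```text
t 4.42 tcp [547.5   6.3 145.7] jaw 75.01 xaxis [ 3.9e-03 -3.0e-04 -1.0e+00] F [-0.3 -0.3 -0.6] op 0.253 j6 -81.3
turn rad 0.0909 deg world -5.21
shift cm [  1.563  -4.924 -23.81 ]
```

View pics/side3.png

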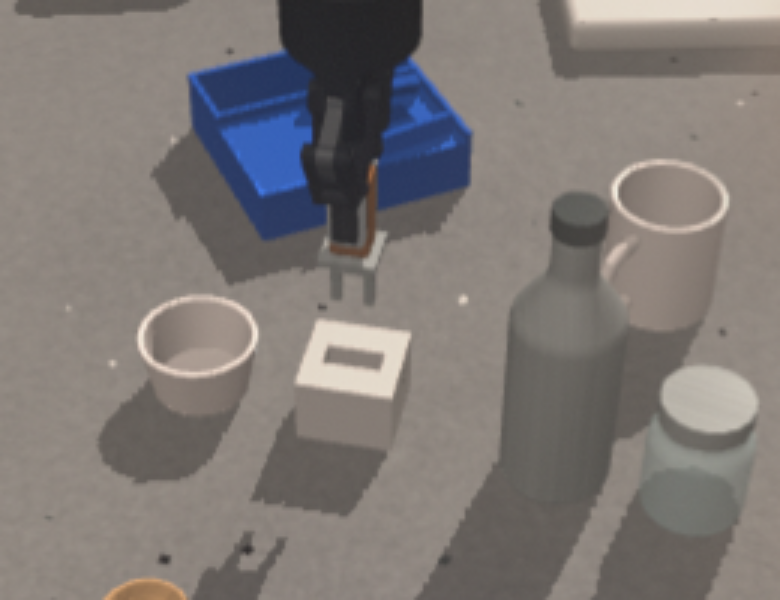

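View pics/scene3.png

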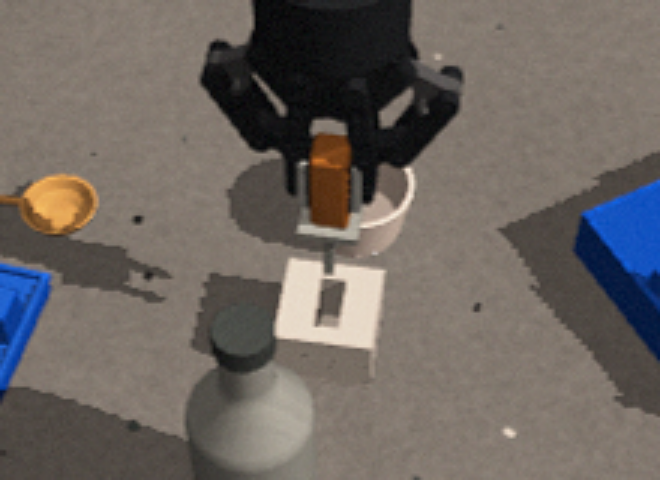

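Run:
```python
from h import *
for n in ("side","scene"):
    s=np.load(f"pics/{n}3.npz");W=cloud(s);X,Y,Z=W[...,0],W[...,1],W[...,2]
    hsv=cv2.cvtColor(s["pixels"],cv2.COLOR_RGB2HSV);H,S,V=[hsv[...,i].astype(int) for i in range(3)]
    a=np.radians(-15);dx,dy=X-547.5,Y-6.3
    fx=dx*np.cos(a)+dy*np.sin(a);fy=-dx*np.sin(a)+dy*np.cos(a)
    for nm,lo,hi in [("prong",88,111),("body",113,125),("shoulder",126.5,133),("handle",135,187)]:
        q=(abs(fx)<30)&(abs(fy)<30)&(Z>lo)&(Z<hi)
        if nm=="handle": q&=(S>90)&(H<25)
        if nm in("shoulder",): q&=V>60
        if q.sum(): print(n,nm,q.sum(),"fx",np.percentile(fx[q],[2,50,98]).round(1),"fy",np.percentile(fy[q],[2,50,98]).round(1),"z",Z[q].min().round(1))
    # stand top & well
    q=(np.hypot(dx,dy)<45)&(Z>42)&(Z<48)&(S<60); R=cv2.minAreaRect(W[q][:,:2].astype(np.float32));print("stand",R)
```

```text
side prong 64 fx [-13.    7.   12.8] fy [-4.5 -1.8  1.3] z 92.6
side body 17 fx [-12.9  -2.2  12.6] fy [-4.2 -2.   0.4] z 113.0
side shoulder 82 fx [-17.    2.5  16.7] fy [-18.2 -13.2  13.2] z 128.3
side handle 73 fx [-8.9 11.1 11.8] fy [-12.2  -5.2   8.1] z 135.9
stand ((547.6282958984375, 6.502174377441406), (67.59320831298828, 60.43852996826172), 75.25560760498047)
scene prong 34 fx [-8.8 11.7 13. ] fy [-2.2  1.3  3.4] z 88.7
scene body 12 fx [12.  13.3 15.2] fy [-12.6   0.7   8.8] z 113.0
scene shoulder 147 fx [-4.1 11.4 17.5] fy [-16.1   1.9  17.3] z 126.5
scene handle 405 fx [-9.6 10.  12.4] fy [-10.7  -0.3  10.9] z 135.0
stand ((547.861083984375, 5.892078399658203), (60.050392150878906, 62.54508972167969), 75.127197265625)
```

Fork upright in the jaws and centred on the TCP to within 0.5 mm (tips = TCP − 54.6). Well visible at (355,357) in the side crop. Moving over the collar.

>>> servo_tool([
  [[0, 0, 0, 0, 0.091], [0, 0.1, -0.3, -1.4, 0], [0, 0.1, -0.4, -2.4, 0], [0, 0.1, -0.5, -2.5, 0], [0, 0.1, -0.5, -2.5, 0], [0, 0.1, -0.5, -2.5, 0], [0, 0.1, -0.5, -2.5, 0], [0, 0.1, -0.5, -2.5, 0], [0, 0.1, -0.6, -2.5, 0], [0, 0.1, -0.6, -2.5, 0], [0, 0.1, -0.5, -2.5, 0], [0, 0, 0, 0, 0]],
])

```text
clock: 5.52
tcp_pos: [509.6, -237.3, 131.7]
orientation: [93.3, 89.9, 162.9]
ft_force: [-0.0, 0.6, -2.0]
opening: 0.248
```

>>> servo_tool([
  [[0, 0, 0, 0, 0], [0, 0, 0, 0, 0]],
])

```text
clock: 5.68
tcp_pos: [510.0, -233.4, 132.3]
orientation: [73.1, 89.9, 142.9]
ft_force: [-0.2, 0.2, 0.1]
opening: 0.252
```

```bash
python3 t.py 511.6 -234.2 130 69.8;python3 - <<'E'
from bench import r,optics
import cv2,numpy as np
for n in ("side","scene"):
    s=optics.snapshot(n);np.savez(f"pics/{n}4.npz",**s);
    a=s["pixels"][290:440,220:400] if n=="side" else s["pixels"][180:320,100:250]
    cv2.imwrite(f"pics/{n}4.png",cv2.resize(a,None,fx=4,fy=4,interpolation=cv2.INTER_CUBIC)[:,:,::-1])
E
```

```text
t 5.68 tcp [ 510.  -233.4  132.3] jaw 69.77 xaxis [-0.0016  0.0012 -1.    ] F [-0.2  0.2  0.1] op 0.252 j6 -101.1
turn rad -0.0006 deg world 0.03
shift cm [ 0.226 -0.177 -0.018]
```

View pics/side4.png

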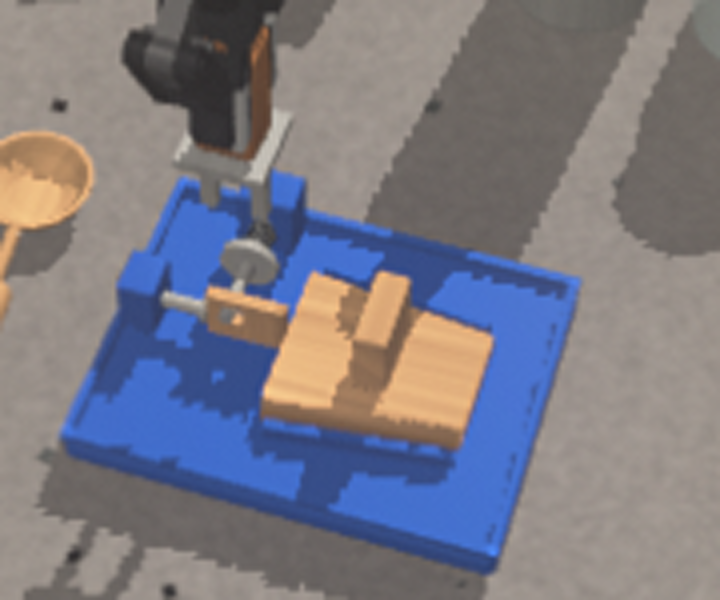

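View pics/scene4.png

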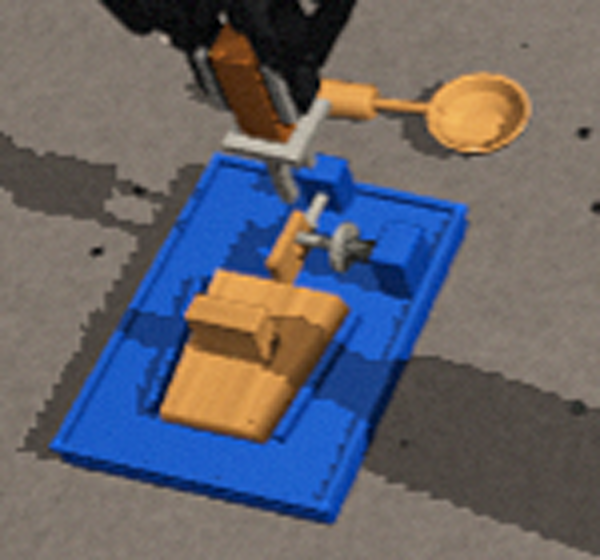

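```bash
cat > lidq.py <<'E'
from h import *
import sys
tag=sys.argv[1]; tipz=float(sys.argv[2])
for n in ("side","scene"):
    s=np.load(f"pics/{n}{tag}.npz");W=cloud(s);Z=W[...,2]
    hsv=cv2.cvtColor(s["pixels"],cv2.COLOR_RGB2HSV);H,S,V=[hsv[...,i].astype(int) for i in range(3)]
    a=np.radians(-20.2);d=W[...,:2]-[542.9,-259.9]
    L=np.stack([d@[np.cos(a),np.sin(a)],d@[-np.sin(a),np.cos(a)]],-1)
    def rep(nm,q):
        if q.sum()>3: 
            v=np.c_[L[q],Z[q]];print(n,nm,q.sum(),"lx",np.percentile(v[:,0],[3,50,97]).round(1),"ly",np.percentile(v[:,1],[3,50,97]).round(1),"z",np.percentile(v[:,2],[3,97]).round(1))
    base=(abs(L[...,0])<95)&(abs(L[...,1])<70)
    if tipz>60: rep("prongs",base&(Z>tipz+2)&(Z<tipz+22)&(S<80))
    rep("shoulder",base&(Z>tipz+36)&(Z<tipz+41.5)&(S<60)&(V>90))
    g=base&(S<90)&(abs(L[...,0]+38)<16)&(Z>20)&(Z<46)&(L[...,1]>17)&(L[...,1]<29)
    rep("collar",g)
    wood=base&(H>8)&(H<25)&(S>110)
    rep("ridge",wood&(Z>51)&(Z<62)&(L[...,0]>5)); rep("lug",wood&(Z>31)&(Z<43)&(L[...,0]<-8))
E
python3 lidq.py 4 77.7
```

```text
side prongs 68 lx [-53.1 -32.4 -27.5] ly [10.  11.6 15.7] z [80.  97.2]
side shoulder 109 lx [-55.9 -33.7 -23.5] ly [-3.6  2.2 28.4] z [114.9 119.1]
side collar 119 lx [-49.9 -39.2 -29.6] ly [19.9 23.4 27.2] z [22.7 44. ]
side ridge 151 lx [14.9 20.9 26.8] ly [-14.6   0.   15.7] z [55.6 60.2]
side lug 46 lx [-47.  -32.5 -16.2] ly [-2.3  0.6  3.4] z [34.1 42.1]
scene prongs 41 lx [-51.  -30.  -26.5] ly [12.  15.4 17.1] z [80.9 98.3]
scene shoulder 118 lx [-54.5 -30.8 -23.4] ly [-3.7 24.9 30.2] z [114.6 119.1]
scene collar 62 lx [-48.8 -36.6 -28.9] ly [21.9 25.3 28.5] z [24.7 42. ]
scene ridge 152 lx [15.3 23.  28.9] ly [-13.6   2.3  16.7] z [52.2 59. ]
scene lug 63 lx [-47.3 -30.4 -16.6] ly [-2.3  1.3  2.9] z [32.2 40.9]
```

Fork sits at lid (-40, 13.5), between the lug (to y≈3) and the collar face (y≈22). Collar centre at x≈-39. Descending to tips ≈ 17.5.

>>> servo_tool([
  [[0, 1, -0.1, 0, 0], [0, 1.2, 0, 0, 0], [0, 1.2, 0, 0, 0], [0, 1, 0, 0, 0], [0, 0.8, 0, 0, 0], [0, 0.5, 0, 0, 0], [0, 0.3, 0, 0, 0], [0, 0, 0, 0, 0], [0, 0, 0, 0, 0]],
])

```text
clock: 6.53
tcp_pos: [511.5, -234.4, 73.4]
orientation: [-78.2, 90.0, -8.4]
ft_force: [0.5, 0.0, -0.1]
opening: 0.252
```

```bash
python3 t.py 511.6 -234.2 72 69.8;python3 - <<'E'
from bench import r,optics
import cv2,numpy as np
for n in ("side","scene"):
    s=optics.snapshot(n);np.savez(f"pics/{n}5.npz",**s);
    a=s["pixels"][310:440,220:380] if n=="side" else s["pixels"][200:320,100:240]
    cv2.imwrite(f"pics/{n}5.png",cv2.resize(a,None,fx=4,fy=4,interpolation=cv2.INTER_CUBIC)[:,:,::-1])
E
python3 lidq.py 5 17.5
```

```text
t 6.53 tcp [ 511.5 -234.4   73.4] jaw 69.79 xaxis [ 3.e-04 -0.e+00 -1.e+00] F [ 0.5  0.  -0.1] op 0.252 j6 -101.1
turn rad -0.0002 deg world 0.01
shift cm [0.141 0.001 0.018]
side shoulder 51 lx [-54.3 -29.7  27.9] ly [-3.8 -1.5 31.3] z [54.9 58.9]
side ridge 158 lx [14.5 21.  27.2] ly [-15.   -0.2  15.6] z [55.6 60.5]
side lug 30 lx [-46.2 -26.3 -11.4] ly [-2.7  0.3 20.7] z [31.5 42.1]
scene shoulder 49 lx [-53.8 -29.7  -1.4] ly [-11.   24.8  29.6] z [55.2 59. ]
scene collar 57 lx [-48.8 -37.1 -28.9] ly [22.6 25.4 28.3] z [24.2 41.9]
scene ridge 149 lx [15.1 22.8 28.5] ly [-14.    1.4  16.3] z [51.5 59.1]
scene lug 35 lx [-31.8 -22.8 -16. ] ly [-1.2  1.6  2.7] z [31.1 41.4]
```

View pics/side5.png

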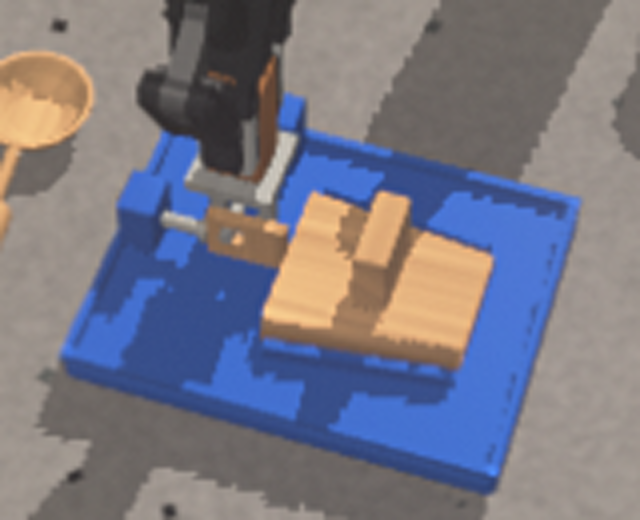

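View pics/scene5.png

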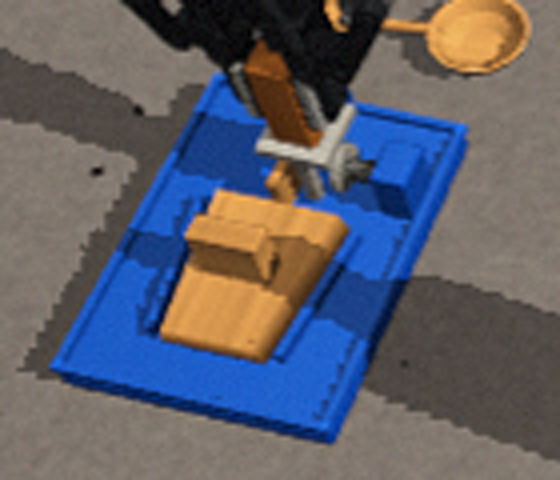

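Prongs straddle the neck between lug and collar, no contact force. Pushing toward lid +y (tool +z) stepwise.

>>> servo_tool([
  [[0, 0, 0, 0.15, 0], [0, 0, 0, 0.15, 0], [0, 0, 0, 0.15, 0], [0, 0, 0, 0.15, 0], [0, 0, 0, 0.15, 0], [0, 0, 0, 0, 0], [0, 0, 0, 0, 0]],
])

```text
clock: 7.22
tcp_pos: [514.1, -227.4, 73.4]
orientation: [-105.9, 90.0, -36.1]
ft_force: [-0.7, -2.3, -0.1]
opening: 0.249
```

>>> servo_tool([
  [[0, 0, 0, 0.15, 0], [0, 0, 0, 0.15, 0], [0, 0, 0, 0, 0]],
])

```text
clock: 7.47
tcp_pos: [515.1, -224.6, 73.4]
orientation: [-122.0, 90.0, -52.2]
ft_force: [-1.6, -3.9, 1.6]
opening: 0.252
```

```bash
python3 t.py
```

```text
t 7.47 tcp [ 515.1 -224.6   73.4] jaw 69.79 xaxis [ 2.e-04 -3.e-04 -1.e+00] F [-1.6 -3.9  1.6] op 0.252 j6 -100.1
```

>>> servo_tool([
  [[0, 0, 0, 0.15, 0], [0, 0, 0, 0.15, 0], [0, 0, 0, 0.1, 0], [0, 0, 0, 0, 0]],
])

```text
clock: 7.8
tcp_pos: [516.5, -220.9, 73.4]
orientation: [-128.3, 90.0, -58.5]
ft_force: [-3.4, -5.7, 1.2]
opening: 0.255
```

>>> servo_tool([
  [[0, 0, 0, 0.1, 0], [0, 0, 0, 0.1, 0], [0, 0, 0, 0, 0], [0, 0, 0, 0, 0], [0, 0, 0, 0, 0]],
])

```text
clock: 8.22
tcp_pos: [517.1, -219.2, 73.4]
orientation: [-138.2, 90.0, -68.4]
ft_force: [-2.5, -6.1, 0.8]
opening: 0.251
```

```bash
python3 t.py;python3 - <<'E'
from bench import r,optics
import cv2,numpy as np
for n in ("side","scene"):
    s=optics.snapshot(n);np.savez(f"pics/{n}6.npz",**s);
    a=s["pixels"][310:440,220:380] if n=="side" else s["pixels"][200:320,100:240]
    cv2.imwrite(f"pics/{n}6.png",cv2.resize(a,None,fx=4,fy=4,interpolation=cv2.INTER_CUBIC)[:,:,::-1])
E
python3 lidq.py 6 18.8
```

```text
t 8.22 tcp [ 517.1 -219.2   73.4] jaw 69.79 xaxis [ 2.e-04 -5.e-04 -1.e+00] F [-2.5 -6.1  0.8] op 0.251 j6 -99.5
side shoulder 113 lx [-52.  -28.6 -21.7] ly [12.  17.4 46.4] z [55.2 60.2]
side collar 76 lx [-50.9 -39.9 -25.9] ly [18.6 26.7 28.8] z [21.3 36.7]
side ridge 151 lx [35.7 42.  47.7] ly [-14.4  -0.1  14.3] z [55.3 59.9]
side lug 27 lx [-24.9 -17.7 -10.1] ly [-2.2  0.1  3.2] z [38.7 42.6]
scene shoulder 91 lx [-53.2 -27.6 -21.8] ly [13.8 39.4 45.6] z [55.5 60.1]
scene collar 9 lx [-27.5 -25.8 -24.9] ly [25.5 27.2 28.5] z [25.3 44.9]
scene ridge 158 lx [35.8 43.7 49.4] ly [-14.4   1.8  16.8] z [51.8 58.9]
scene lug 36 lx [-27.5 -17.9  -8.7] ly [-1.7  1.5  2.9] z [31.5 41.7]
```

View pics/side6.png

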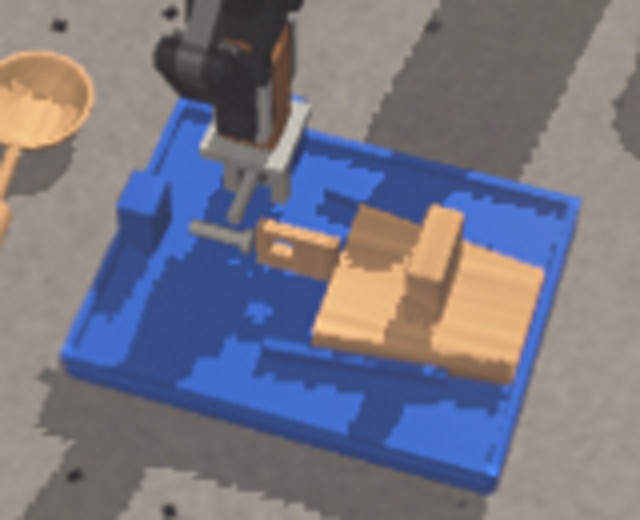

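Side view: cover has jumped ~21 mm to +x (ridge at lid x≈42.5), the lug is well clear of the bar. Letting the bar back and lifting the fork.

>>> servo_tool([
  [[0, 0, 0, -0.2, 0], [0, 0, 0, -0.3, 0], [0, 0, 0, -0.3, 0], [0, 0, 0, -0.3, 0], [0, 0, 0, -0.3, 0], [0, 0, 0, -0.1, 0], [0, -0.3, 0, 0, 0], [0, -1, 0, 0, 0], [0, -1.8, 0, 0, 0], [0, -2, 0, 0, 0], [0, -2, 0, 0, 0], [0, -0.5, 0, 0, 0]],
])

```text
clock: 9.32
tcp_pos: [512.9, -233.1, 152.7]
orientation: [-97.7, 89.8, -27.9]
ft_force: [0.1, -0.6, -0.9]
opening: 0.247
```

```bash
python3 t.py 546.9 6.3 148 75
python3 - <<'E'
from bench import r,optics
import cv2,numpy as np
for n in ("side","scene"):
    s=optics.snapshot(n);np.savez(f"pics/{n}7.npz",**s)
    if n=="side": cv2.imwrite(f"pics/{n}7.png",cv2.resize(s["pixels"][270:440,200:400],None,fx=3.5,fy=3.5,interpolation=cv2.INTER_CUBIC)[:,:,::-1])
E
python3 lidq.py 7 95
```

```text
t 9.32 tcp [ 512.9 -233.1  152.7] jaw 69.8 xaxis [ 0.0038 -0.002  -1.    ] F [ 0.1 -0.6 -0.9] op 0.247 j6 -101.0
turn rad -0.0908 deg world 5.2
shift cm [ 0.438  2.911 24.01 ]
side prongs 80 lx [-50.1 -30.4 -24.5] ly [11.6 13.2 19.2] z [ 99.8 116.2]
side shoulder 16 lx [-52.3 -33.3 -20.8] ly [-1.5 -0.  28.4] z [134.1 136.4]
side collar 120 lx [-49.8 -38.8 -29.3] ly [18.9 23.4 26.6] z [23.  42.9]
side ridge 152 lx [35.5 41.7 47.5] ly [-14.5   0.3  14.3] z [55.2 59.9]
side lug 28 lx [-26.5 -18.6  -8.6] ly [-1.4  0.1  3. ] z [38.2 42.3]
scene prongs 49 lx [-49.3 -27.6 -23.7] ly [11.8 16.  17.6] z [ 98.3 116.3]
scene shoulder 27 lx [-51.4 -25.9 -19.8] ly [-3.1 29.9 31.3] z [132.9 136.2]
scene collar 58 lx [-48.4 -36.5 -29.2] ly [20.8 25.2 27.5] z [23.9 41.7]
scene ridge 153 lx [36.  43.7 49.1] ly [-14.3   2.   16.5] z [51.4 58.8]
scene lug 39 lx [-27.8 -18.2  -9.1] ly [-2.   1.3  2.9] z [31.9 41.2]
```

View pics/side7.png

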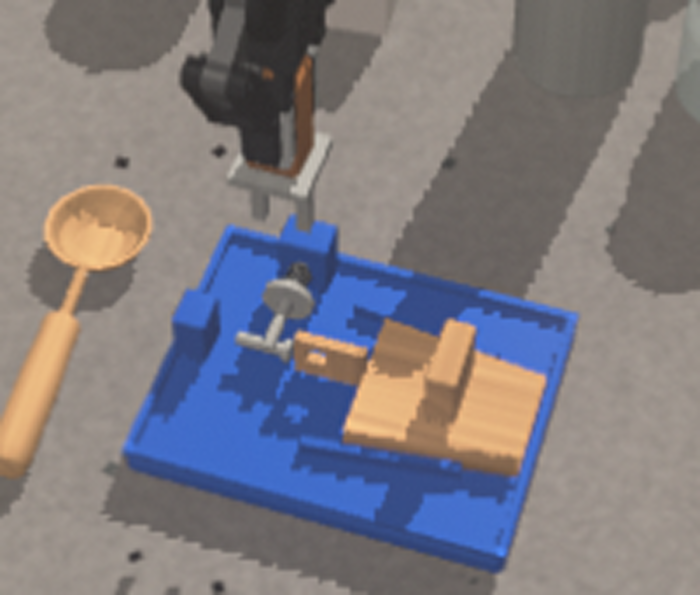

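Bar sprung back, cover stays free, fork unshifted in the grip. Returning over the stand.

>>> servo_tool([
  [[0, 0, 0, 0, -0.091], [0, 0, 0.2, 1.4, 0], [0, 0, 0.3, 2.4, 0], [0, 0, 0.3, 2.5, 0], [0, 0, 0.3, 2.6, 0], [0, 0, 0.3, 2.6, 0], [0, 0, 0.3, 2.6, 0], [0, 0, 0.3, 2.6, 0], [0, 0.1, 0.3, 2.5, 0], [0, 0.1, 0.3, 2.4, 0], [0, 0.1, 0.2, 1.6, 0], [0, 0.1, 0.1, 0.8, 0]],
])

```text
clock: 10.42
tcp_pos: [545.4, 9.0, 144.3]
orientation: [87.4, 89.9, 162.4]
ft_force: [-0.7, 0.5, -0.9]
opening: 0.25
```

>>> servo_tool([
  [[0, 0, 0, 0, 0], [0, 0, 0, 0, 0], [0, 0, 0, 0, 0]],
])

```text
clock: 10.67
tcp_pos: [545.8, 5.8, 145.0]
orientation: [99.4, 90.0, 174.3]
ft_force: [1.1, -0.8, -0.8]
opening: 0.252
```

```bash
python3 t.py 546.9 6.3 120 75
```

```text
t 10.67 tcp [545.8   5.8 145. ] jaw 74.95 xaxis [-5.e-04  1.e-04 -1.e+00] F [ 1.1 -0.8 -0.8] op 0.252 j6 -81.3
turn rad -0.0009 deg world 0.05
shift cm [ 2.501 -0.093  0.076]
```

>>> servo_tool([
  [[0, 1.5, -0.1, 0.07, 0], [0, 1.5, 0, 0, 0], [0, 1.5, 0, 0, 0], [0, 1.2, 0, 0, 0], [0, 1, 0, 0, 0], [0, 0.7, 0, 0, 0], [0, 0.4, 0, 0, 0], [0, 0, 0, 0, 0], [0, 0, 0, 0, 0]],
])

```text
clock: 11.42
tcp_pos: [547.4, 6.7, 67.5]
orientation: [-69.4, 90.0, 5.6]
ft_force: [-0.3, -0.6, -0.9]
opening: 0.249
```

```bash
python3 t.py 546.9 6.3 63.6 75
```

```text
t 11.42 tcp [547.4   6.7  67.5] jaw 74.99 xaxis [ 3.e-04  0.e+00 -1.e+00] F [-0.3 -0.6 -0.9] op 0.249 j6 -81.2
turn rad -0.0003 deg world 0.01
shift cm [ 0.394  0.035 -0.046]
```

>>> servo_tool([
  [[0, 0.2, 0.03, -0.03, 0], [0, 0.15, 0, 0, 0], [0, 0.05, 0, 0, 0], [0, 0, 0, 0, 0]],
])

```text
clock: 11.75
tcp_pos: [546.8, 6.6, 63.6]
orientation: [-74.8, 90.0, 0.2]
ft_force: [-1.0, -0.7, 2.6]
opening: 0.251
```

```bash
python3 t.py 546.9 6.3 63.6 75
```

```text
t 11.75 tcp [546.8   6.6  63.6] jaw 75.01 xaxis [ 4.e-04  0.e+00 -1.e+00] F [-1.  -0.7  2.6] op 0.251 j6 -81.2
turn rad 0.0001 deg world -0.01
shift cm [ 0.002 -0.015 -0.032]
```

Seated (light upward contact force at the same height as at pick-up). Release and rise.

>>> servo_tool([
  [[1, 0, 0, 0, 0], [1, 0, 0, 0, 0], [1, 0, 0, 0, 0], [1, 0, 0, 0, 0], [1, 0, 0, 0, 0], [1, 0, 0, 0, 0], [1, -0.5, 0, 0, 0], [1, -2, 0, 0, 0], [1, -3, 0, 0, 0], [1, -3, 0, 0, 0], [1, -2, 0, 0, 0], [1, 0, 0, 0, 0]],
])

```text
clock: 12.75
tcp_pos: [548.3, 6.5, 172.6]
orientation: [-80.2, 89.6, -5.2]
ft_force: [0.8, -0.7, 0.1]
opening: 1.001
```

```bash
python3 - <<'E'
from bench import r,optics
from h import *
for n in ("side","scene","wrist"):
    s=optics.snapshot(n);np.savez(f"pics/{n}8.npz",**s)
    if n!="wrist": W=cloud(s);Z=W[...,2];hsv=cv2.cvtColor(s["pixels"],cv2.COLOR_RGB2HSV);q=(hsv[...,1]>100)&(hsv[...,0]<25)&(np.hypot(W[...,0]-547,W[...,1]-6)<40)&(Z>98)&(Z<110);print(n,q.sum(),cv2.minAreaRect(W[q][:,:2].astype(np.float32)),np.median(Z[q]))
    if n=="side": cv2.imwrite(f"pics/{n}8.png",s["pixels"][:,:,::-1])
E
python3 t.py
```

```text
side 128 ((546.8217163085938, 5.588568687438965), (21.823225021362305, 22.664791107177734), 78.16901397705078) 104.58888951927372
scene 149 ((547.3381958007812, 7.1986236572265625), (22.030899047851562, 24.29066276550293), 75.79810333251953) 103.10203121618274
t 12.9 tcp [546.5   6.6 168.1] jaw 75.0 xaxis [-2.e-04  1.e-04 -1.e+00] F [ 0.  -0.6  0.4] op 1.001 j6 -81.2
```

View pics/side8.png

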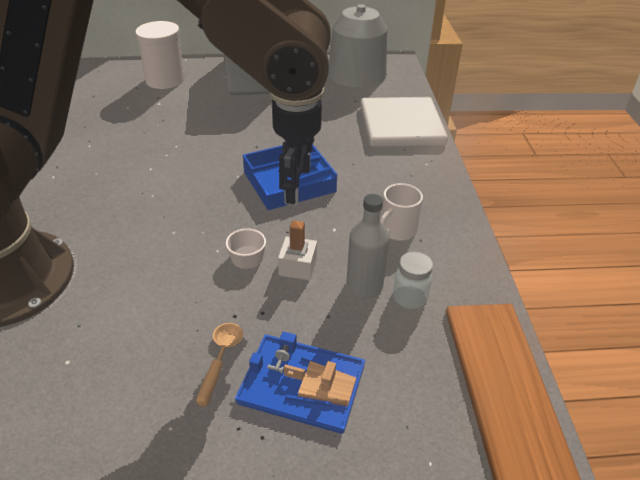

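Fork back in the stand upright (handle top at 104, same spot). Turn the jaws to the cover's x (−95°).

>>> servo_tool([
  [[0.6, 0, 0, 0, 0.12], [0.6, 0, 0, 0, 0.12], [0.6, 0, 0, 0, 0.12], [0.6, 0, 0, 0, 0.12], [0.6, 0, 0, 0, 0.12], [0.6, 0, 0, 0, 0.12], [0.6, 0, 0, 0, 0.12], [0.6, 0, 0, 0, 0.12], [0.6, 0, 0, 0, 0.12], [0.6, 0, 0, 0, 0.12], [0.6, 0, 0, 0, 0.12], [0.6, 0, 0, 0, 0.12]],
])

```text
clock: 13.9
tcp_pos: [546.2, 6.6, 166.8]
orientation: [-179.9, 89.9, 172.3]
ft_force: [0.4, 0.3, -0.6]
opening: 0.599
```

>>> servo_tool([
  [[0.6, 0, 0, 0, 0.12], [0.6, 0, 0, 0, 0.1], [0.6, 0, 0, 0, 0], [0.6, 0, 0, 0, 0]],
])

```text
clock: 14.23
tcp_pos: [546.4, 6.6, 167.3]
orientation: [-168.7, 89.9, 171.4]
ft_force: [-1.1, -0.1, -1.0]
opening: 0.599
```

```bash
python3 t.py 583 -274.1 130 -20.2
python3 - <<'E'
from h import *
for n in ("side","scene"):
    s=np.load(f"pics/{n}8.npz");W=cloud(s);X,Y,Z=W[...,0],W[...,1],W[...,2]
    hsv=cv2.cvtColor(s["pixels"],cv2.COLOR_RGB2HSV);H,S,V=[hsv[...,i].astype(int) for i in range(3)]
    q=(H>8)&(H<25)&(S>110)&(X>520)&(X<680)&(Y<-200)&(Y>-330)&(Z>52)
    print(n,cv2.minAreaRect(W[q][:,:2].astype(np.float32)),np.median(Z[q]))
    q=(H>8)&(H<25)&(S>110)&(X>520)&(X<680)&(Y<-200)&(Y>-330)&(Z>23)&(Z<29)
    c=max(cv2.findContours(q.astype(np.uint8),cv2.RETR_EXTERNAL,cv2.CHAIN_APPROX_NONE)[0],key=len)
E
```

```text
t 14.23 tcp [546.4   6.6 167.3] jaw -19.93 xaxis [-1.8e-03  3.0e-04 -1.0e+00] F [-1.1 -0.1 -1. ] op 0.599 j6 13.7
turn rad 0.0047 deg world -0.27
shift cm [  3.712 -25.082  13.133]
side ((582.0634765625, -274.15069580078125), (32.70808410644531, 13.281984329223633), 69.25606536865234) 57.454610599267504
scene ((583.1486206054688, -273.18548583984375), (33.159706115722656, 14.70524787902832), 70.0658187866211) 56.50980767133406
```

>>> servo_tool([
  [[0.6, 0, -1.3, 0.7, 0.005], [0.6, 0.3, -2.4, 1.25, 0], [0.6, 0.4, -2.5, 1.3, 0], [0.6, 0.4, -2.5, 1.3, 0], [0.6, 0.4, -2.5, 1.3, 0], [0.6, 0.4, -2.5, 1.3, 0], [0.6, 0.4, -2.5, 1.3, 0], [0.6, 0.4, -2.5, 1.3, 0], [0.6, 0.4, -2.5, 1.3, 0], [0.6, 0.3, -2.4, 1.2, 0], [0.6, 0.2, -1.5, 0.8, 0], [0.6, 0, 0, 0, 0]],
])

```text
clock: 15.23
tcp_pos: [581.6, -276.9, 131.1]
orientation: [-174.1, 90.0, 165.5]
ft_force: [-0.5, 0.6, -0.1]
opening: 0.6
```

>>> servo_tool([
  [[0.6, 0, 0, 0, 0], [0.6, 0, 0, 0, 0], [0.6, 0, 0, 0, 0]],
])

```text
clock: 15.48
tcp_pos: [581.7, -272.9, 132.4]
orientation: [135.7, 90.0, 115.4]
ft_force: [0.7, -0.5, -0.2]
opening: 0.595
```

```bash
python3 t.py 582.6 -273.8 31 -20.2;  python3 - <<'E'
from bench import r,optics
import cv2,numpy as np
s=optics.snapshot("wrist");np.savez("pics/wrist9.npz",**s);cv2.imwrite("pics/wrist9.png",s["pixels"][:,:,::-1])
E
```

```text
t 15.48 tcp [ 581.7 -272.9  132.4] jaw -20.3 xaxis [-2.e-04  4.e-04 -1.e+00] F [ 0.7 -0.5 -0.2] op 0.595 j6 -10.7
turn rad -0.0017 deg world 0.1
shift cm [10.138 -0.055  0.116]
```

View pics/wrist9.png

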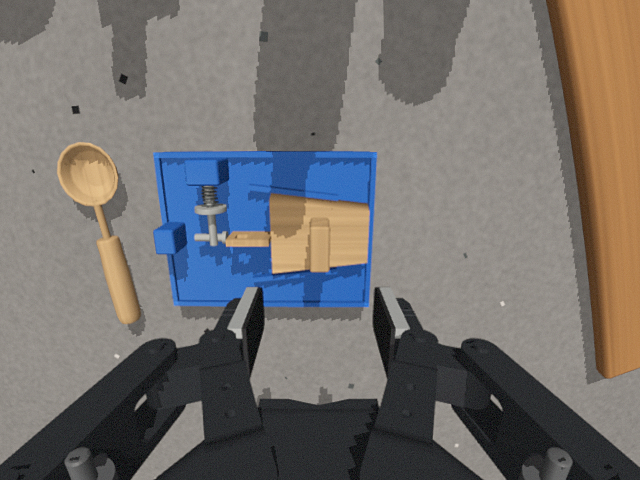

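Wrist view: ridge at (319,245), centred between the fingers (jaw midline at x≈319); lug clear of the bar. Descend.

>>> servo_tool([
  [[0.6, 1.5, -0.05, 0.05, 0], [0.6, 2, 0, 0.05, 0], [0.6, 2, 0, 0, 0], [0.6, 1.8, 0, 0, 0], [0.6, 1.2, 0, 0, 0], [0.6, 0.8, 0, 0, 0], [0.6, 0.5, 0, 0, 0], [0.6, 0.2, 0, 0, 0], [0.6, 0, 0, 0, 0], [0.6, 0, 0, 0, 0]],
])

```text
clock: 16.37
tcp_pos: [582.8, -275.1, 33.0]
orientation: [-6.7, 89.9, -27.1]
ft_force: [-0.2, -0.1, -0.0]
opening: 0.6
```

```bash
python3 t.py 582.6 -273.8 31 -20.2
```

```text
t 16.37 tcp [ 582.8 -275.1   33. ] jaw -20.39 xaxis [ 9.e-04 -5.e-04 -1.e+00] F [-0.2 -0.1 -0. ] op 0.6 j6 -10.8
turn rad -0.0033 deg world 0.19
shift cm [ 0.197  0.111 -0.062]
```

>>> servo_tool([
  [[0.6, 0.15, 0.1, 0, -0.003], [0.6, 0.05, 0, 0, 0], [0, 0, 0, 0, 0], [0, 0, 0, 0, 0], [0, 0, 0, 0, 0], [0, 0, 0, 0, 0], [0, 0, 0, 0, 0], [0, 0, 0, 0, 0], [0, 0, 0, 0, 0], [0, 0, 0, 0, 0]],
], grip_force=60)

```text
clock: 17.2
tcp_pos: [583.0, -274.1, 30.5]
orientation: [-0.9, 90.0, -21.1]
ft_force: [0.1, 0.8, 4.0]
opening: 0.154
```

```bash
python3 t.py 582.6 -273.8 31 -20.2
```

```text
t 17.2 tcp [ 583.  -274.1   30.5] jaw -20.23 xaxis [ 6.e-04 -2.e-04 -1.e+00] F [0.1 0.8 4. ] op 0.154 j6 -10.8
turn rad -0.0005 deg world 0.03
shift cm [-0.049  0.014 -0.051]
```

>>> servo_tool([
  [[0, -0.3, 0, 0, 0], [0, -0.7, 0, 0, 0], [0, -1.2, 0, 0, 0], [0, -2, 0, 0, 0], [0, -2, 0, 0, 0], [0, -2, 0, 0, 0], [0, -1.5, 0, 0, 0], [0, 0, 0, 0, 0], [0, 0, 0, 0, 0]],
])

```text
clock: 17.95
tcp_pos: [582.9, -274.0, 128.3]
orientation: [-9.0, 89.9, -29.2]
ft_force: [-1.0, -0.2, -1.7]
opening: 0.156
```

Run:
```python
from bench import r,optics
from h import *
from t import info
st=r.read_state();p,R=info(st);a=np.arctan2(R[1,2],R[0,2])
print(p.round(1),np.degrees(a).round(2),st["opening"],np.round(st["ft_force"],1))
for n in ("side","scene"):
    s=optics.snapshot(n);np.savez(f"pics/{n}10.npz",**s)
    b=s["pixels"][260:440,200:440] if n=="side" else s["pixels"][180:330,80:280]
    cv2.imwrite(f"pics/{n}10.png",cv2.resize(b,None,fx=3,fy=3,interpolation=cv2.INTER_CUBIC)[:,:,::-1])
    W=cloud(s);Z=W[...,2];hsv=cv2.cvtColor(s["pixels"],cv2.COLOR_RGB2HSV);H,S,V=[hsv[...,i].astype(int) for i in range(3)]
    d=W[...,:2]-p[:2];c=np.stack([d@[np.cos(a),np.sin(a)],d@[-np.sin(a),np.cos(a)]],-1)
    h=Z-(p[2]-16.5)
    w=(H>8)&(H<25)&(S>100)&(abs(c[...,0])<80)&(abs(c[...,1])<45)&(h>-10)
    for nm,q in [("all",w),("top plate",w&(h>9)&(h<15)&(abs(c[...,0])<38)),("ridge",w&(h>30)),("lug",w&(c[...,0]<-42)),("nose",w&(c[...,0]>25)&(h>8)),("tail",w&(c[...,0]<-25)&(c[...,0]>-36)&(h>8)&(h<15))]:
        if q.sum()>3:
            v=np.c_[c[q],h[q]];print(n,nm,q.sum(),np.percentile(v,[2,50,98],axis=0).round(1).tolist())
```

```text
[ 582.9 -274.   128.3] -20.22 0.1559363704991754 [-1.  -0.2 -1.7]
side all 1662 [[-65.1, -28.4, 7.9], [-4.1, -7.8, 14.0], [36.7, 21.1, 44.8]]
side top plate 996 [[-36.8, -28.9, 9.6], [-0.2, -10.8, 13.5], [36.8, 22.6, 14.9]]
side ridge 217 [[-6.7, -17.3, 31.6], [-0.8, -7.3, 43.4], [6.9, 14.4, 46.5]]
side lug 202 [[-68.4, -3.4, 5.8], [-54.7, -1.3, 18.6], [-42.7, 2.7, 28.4]]
side nose 257 [[25.3, -22.5, 10.9], [31.6, -1.5, 13.7], [38.1, 20.4, 16.0]]
side tail 225 [[-35.8, -30.7, 9.9], [-30.9, -6.2, 13.5], [-25.3, 25.5, 14.9]]
scene all 9267 [[-71.0, -43.6, 6.0], [-4.0, -5.0, 310.4], [47.0, 42.7, 373.5]]
scene top plate 766 [[-36.9, -21.7, 9.3], [13.7, 9.9, 11.3], [36.9, 27.6, 13.6]]
scene ridge 7985 [[-71.9, -43.9, 220.1], [-5.9, -11.3, 312.9], [47.5, 43.1, 373.9]]
scene lug 2596 [[-77.3, -41.7, 12.2], [-52.9, -15.9, 359.2], [-42.5, 42.8, 376.4]]
scene nose 2433 [[25.5, -41.8, 10.4], [35.6, 3.9, 288.7], [54.0, 43.6, 309.7]]
scene tail 111 [[-35.8, -3.6, 8.6], [-30.7, 12.8, 11.4], [-25.2, 29.1, 13.3]]
```

View pics/side10.png

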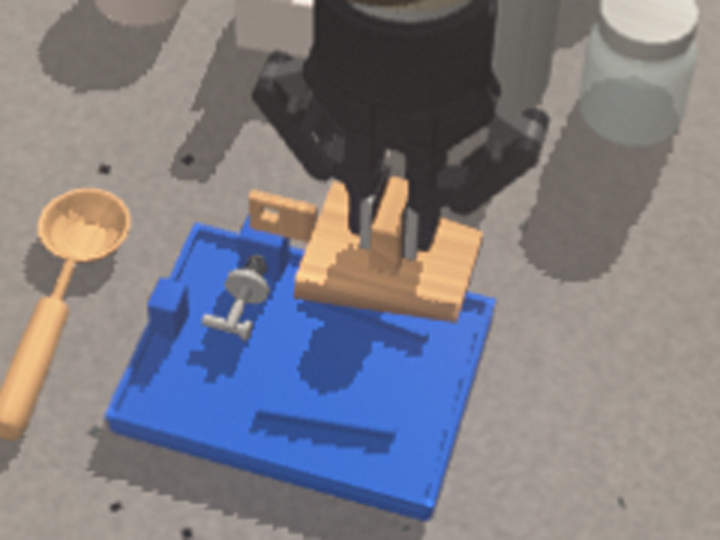

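View pics/scene10.png

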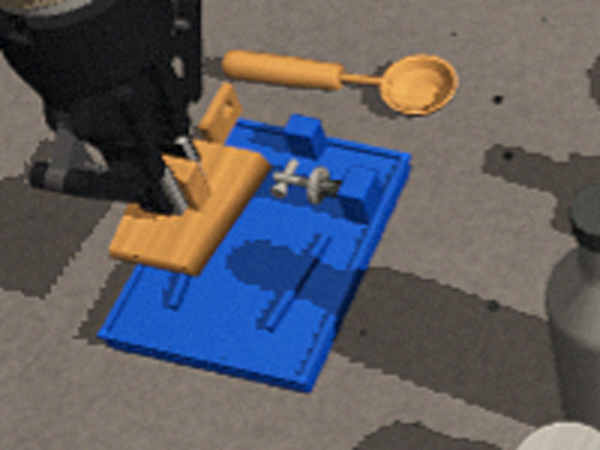

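Cover held flat and square in the jaws (nose and tail tops equal within 0.3 mm). Now lift and carry, keeping clear of the bottle (x ≥ 634) and above the fork (z 104).

```bash
python3 t.py 520 -50 170; python3 t.py 514.2 232.5 170
```

```text
t 18.05 tcp [ 582.4 -273.7  126.5] jaw -20.22 xaxis [-1.1e-03  8.0e-04 -1.0e+00] F [ 0.  -0.1 -1.8] op 0.152 j6 -10.8
shift cm [ -4.323  18.837 -13.59 ]
t 18.05 tcp [ 582.4 -273.7  126.5] jaw -20.22 xaxis [-1.1e-03  8.0e-04 -1.0e+00] F [ 0.  -0.1 -1.8] op 0.152 j6 -10.8
shift cm [ -4.3    45.145 -23.901]
```

>>> servo_tool([
  [[0, -2, 0.3, -0.2, 0], [0, -2.2, 0.7, -0.6, 0], [0, 0, 1.7, -1.2, 0], [0, 0, 2.1, -1.5, 0], [0, 0, 2.1, -1.5, 0], [0, 0, 2.1, -1.5, 0], [0, 0, 2.1, -1.5, 0], [0, 0, 2.1, -1.5, 0], [0, 0, 2.1, -1.5, 0], [0, 0, 2.1, -1.4, 0], [0, 0, 2.2, -1.2, 0], [0, 0, 2.3, -1, 0]],
])

```text
clock: 19.05
tcp_pos: [520.4, -16.8, 168.3]
orientation: [-170.4, 89.9, 169.4]
ft_force: [0.8, 0.3, -1.0]
opening: 0.154
```

```bash
python3 t.py 514.2 232.5 165
```

```text
t 19.05 tcp [520.4 -16.8 168.3] jaw -20.24 xaxis [-2.2e-03  4.0e-04 -1.0e+00] F [ 0.8  0.3 -1. ] op 0.154 j6 11.1
shift cm [ 0.339 23.18  -9.206]
```

>>> servo_tool([
  [[0, 0, 2.3, -0.9, 0], [0, 0, 2.3, -0.9, 0], [0, 0, 2.3, -0.9, 0], [0, 0, 2.3, -0.9, 0], [0, 0, 2.3, -0.9, 0], [0, 0, 2.3, -0.9, 0], [0, 0, 2.3, -0.9, 0], [0, 0, 2.3, -0.9, 0], [0, 0, 2, -0.8, 0], [0, 0, 1.5, -0.6, 0], [0, 0, 0.8, -0.3, 0], [0, 0, 0, 0, 0]],
])

```text
clock: 20.05
tcp_pos: [516.1, 226.9, 168.4]
orientation: [-149.5, 89.9, -169.7]
ft_force: [0.0, -1.1, -0.8]
opening: 0.152
```

>>> servo_tool([
  [[0, 0, 0, 0, -0.1], [0, 0, 0, 0, -0.12], [0, 0, 0, 0, -0.12], [0, 0, 0, 0, -0.12], [0, 0, 0, 0, -0.12], [0, 0, 0, 0, -0.084], [0, 0, 0, 0, -0.05], [0, 0, 0, 0, 0], [0, 0, 0, 0, 0]],
])

```text
clock: 20.8
tcp_pos: [516.5, 224.9, 169.0]
orientation: [179.5, 90.0, -159.9]
ft_force: [-0.5, 0.1, -1.1]
opening: 0.15
```

```bash
python3 t.py 514.2 232.5 80 20.7
python3 - <<'E'
from bench import r,optics
import cv2,numpy as np
for n in ("side","scene","wrist"):
    s=optics.snapshot(n);np.savez(f"pics/{n}11.npz",**s)
    cv2.imwrite(f"pics/{n}11.png",s["pixels"][:,:,::-1])
E
```

```text
t 20.8 tcp [516.5 224.9 169. ] jaw 20.53 xaxis [-6.e-04 -2.e-04 -1.e+00] F [-0.5  0.1 -1.1] op 0.15 j6 -3.7
turn rad -0.0029 deg world 0.17
shift cm [8.897 0.795 0.061]
```

View pics/scene11.png

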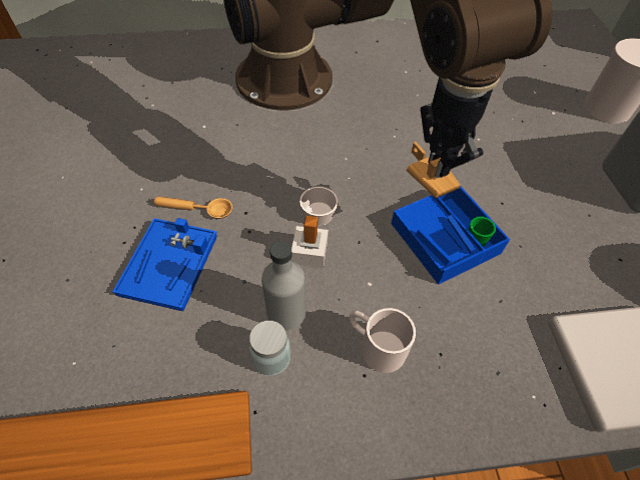

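View pics/wrist11.png

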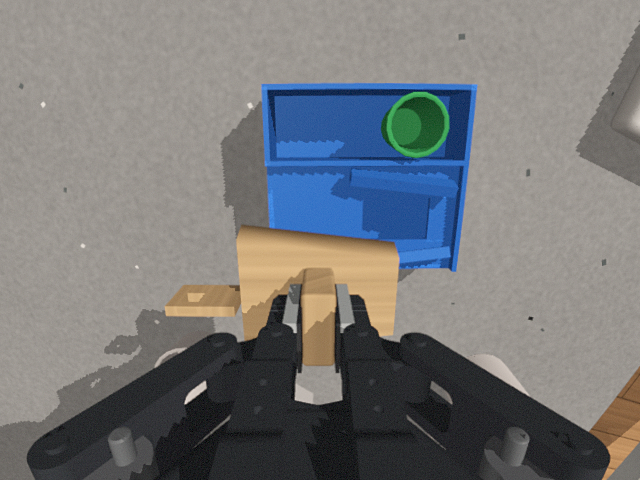

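Wrist view: cover above the landing, nose to the right toward the rails (350–455, 170–260), snack cup at (415,123) unaffected. One more measure of the box and rails from this closer view.

Run:
```python
from h import *
for n in ("wrist11","scene0","side0"):
    s=np.load(f"pics/{n}.npz");W=cloud(s);X,Y,Z=W[...,0],W[...,1],W[...,2]
    hsv=cv2.cvtColor(s["pixels"],cv2.COLOR_RGB2HSV);H,S,V=[hsv[...,i].astype(int) for i in range(3)]
    bl=(H>100)&(H<130)&(S>130)&(Y>100)
    q=bl&(Z>45)&(Z<52); print(n,"walls",cv2.minAreaRect(W[q][:,:2].astype(np.float32)),np.median(Z[q]).round(1))
    a=np.radians(20.7);d=W[...,:2]-[539.2,273.8];B=np.stack([d@[np.cos(a),np.sin(a)],d@[-np.sin(a),np.cos(a)]],-1)
    for nm,lo,hi in (("rail-",-75,-40),("rail+",-12,14)):
        q=bl&(Z>51)&(Z<57)&(abs(B[...,0]-28)<44)&(B[...,1]>lo)&(B[...,1]<hi)
        v=B[q]
        if len(v)<20: print(nm,len(v));continue
        l=cv2.fitLine(v.astype(np.float32),cv2.DIST_HUBER,0,.01,.01).ravel()
        y28=l[3]+(28-l[2])*l[1]/l[0]
        print(nm,len(v),"slope",np.degrees(np.arctan(l[1]/l[0])).round(2),"y@28",y28.round(2),"xr",np.percentile(v[:,0],[1,99]).round(1),"z",np.median(Z[q]).round(1))
    # y=17 wall
    q=bl&(Z>45.5)&(Z<51)&(B[...,1]>14)&(B[...,1]<21)&(abs(B[...,0])<70)
    if q.sum()>20:
        l=cv2.fitLine(B[q].astype(np.float32),cv2.DIST_HUBER,0,.01,.01).ravel();print("wall17 slope",np.degrees(np.arctan(l[1]/l[0])).round(2),"y0",(l[3]-l[2]*l[1]/l[0]).round(2))
    q=bl&(Z>45.5)&(Z<51)&(B[...,0]>73)&(abs(B[...,1])<70)
    if q.sum()>20: print("wall+x",np.percentile(B[q][:,0],[2,50,98]).round(1))
```

```text
wrist11 walls ((538.5968627929688, 275.713134765625), (160.4552001953125, 149.8086395263672), 20.86220359802246) 49.1
rail- 534 slope 7.02 y@28 -57.02 xr [29.  69.5] z 55.1
rail+ 1421 slope -6.27 y@28 2.51 xr [-13.1  69.3] z 54.9
wall17 slope 0.2 y0 18.76
wall+x [75.2 77.1 79.8]
scene0 walls ((539.4470825195312, 275.10736083984375), (162.9354705810547, 151.1562957763672), 20.70958709716797) 47.6
rail- 215 slope 7.09 y@28 -61.26 xr [-11.4  71.1] z 53.5
rail+ 207 slope -6.09 y@28 0.44 xr [-11.2  70.6] z 53.6
wall17 slope -0.35 y0 17.24
wall+x [75.3 78.7 81.1]
side0 walls ((537.8385620117188, 275.6644592285156), (161.1285400390625, 151.000244140625), 20.261760711669922) 48.0
rail- 139 slope 6.66 y@28 -61.82 xr [-13.   68.8] z 54.2
rail+ 123 slope -6.3 y@28 -0.15 xr [-12.8  69.4] z 53.9
wall17 slope 0.82 y0 17.05
wall+x [74.6 77.1 79.7]
```

>>> servo_tool([
  [[0, 1.5, 0.4, 0, -0.004], [0, 2, 0.4, 0.05, 0], [0, 2, 0, 0, 0], [0, 1.8, 0, 0, 0], [0, 1, 0, 0, 0], [0, 0.5, 0, 0, 0], [0, 0, 0, 0, 0], [0, 0, 0, 0, 0]],
])

```text
clock: 21.62
tcp_pos: [514.4, 233.5, 81.8]
orientation: [3.5, 90.0, 24.3]
ft_force: [0.1, 0.4, -1.5]
opening: 0.152
```

```bash
python3 t.py 514.2 232.5 60 20.9
python3 - <<'E'
from bench import r,optics
import cv2,numpy as np
for n,b in (("side",(130,220,220,360)),("scene",(160,300,370,530))):
    s=optics.snapshot(n);np.savez(f"pics/{n}12.npz",**s)
    cv2.imwrite(f"pics/{n}12.png",cv2.resize(s["pixels"][b[0]:b[1],b[2]:b[3]],None,fx=4.5,fy=4.5,interpolation=cv2.INTER_CUBIC)[:,:,::-1])
E
```

```text
t 21.62 tcp [514.4 233.5  81.8] jaw 20.9 xaxis [ 5.e-04  2.e-04 -1.e+00] F [ 0.1  0.4 -1.5] op 0.152 j6 -3.2
turn rad -0.0 deg world 0.0
shift cm [ 2.18  -0.082 -0.058]
```

View pics/scene12.png

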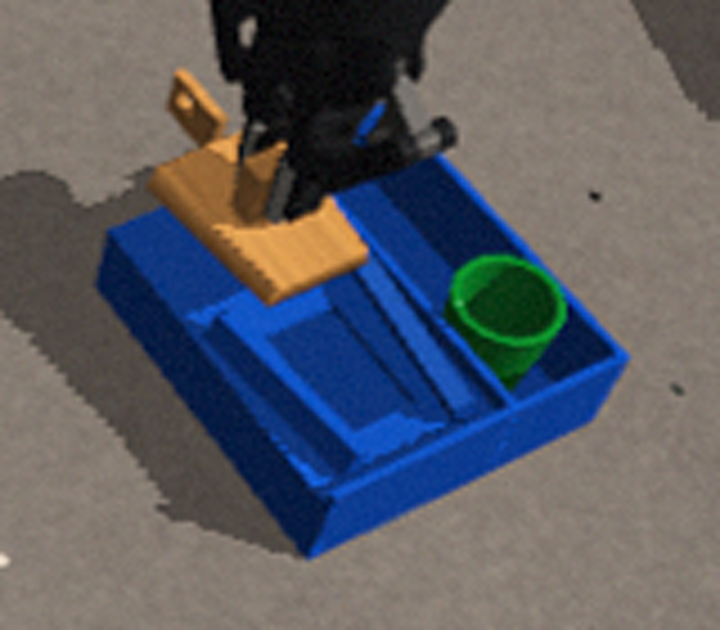

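View pics/side12.png

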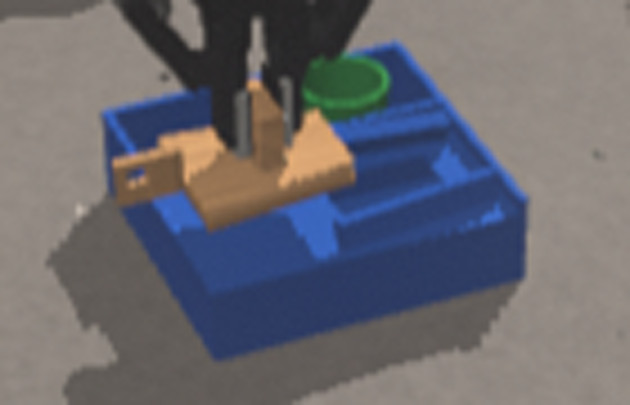

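```bash
cat > lb.py <<'E'
from h import *
import sys
tag,und_=sys.argv[1],float(sys.argv[2])
for n in ("scene","side"):
    s=np.load(f"pics/{n}{tag}.npz");W=cloud(s);Z=W[...,2]
    hsv=cv2.cvtColor(s["pixels"],cv2.COLOR_RGB2HSV);H,S,V=[hsv[...,i].astype(int) for i in range(3)]
    a=np.radians(20.9);d=W[...,:2]-[539.2,273.8];B=np.stack([d@[np.cos(a),np.sin(a)],d@[-np.sin(a),np.cos(a)]],-1)
    w=(H>8)&(H<25)&(S>100)&(B[...,0]>-120)&(B[...,0]<80)&(abs(B[...,1]+30)<45)&(Z>und_+7)&(Z<und_+16)
    # midline of top face by edges in x-slices
    k=w&(B[...,0]>-80)
    v=B[k]; x1=np.percentile(v[:,0],99.3); print(n,"nose x",x1.round(1),"topz med",np.median(Z[k]).round(1))
    for lo in np.arange(-70,40,10):
        q=v[(v[:,0]>lo)&(v[:,0]<lo+10)]
        if len(q)>15: print("   x",lo+5,"y",q[:,1].min().round(1),q[:,1].max().round(1),len(q))
    r_=w&(Z>0);rd=(H>8)&(H<25)&(S>100)&(Z>und_+32)&(Z<und_+46)&(abs(B[...,1]+30)<45)&(abs(B[...,0])<120)
    if rd.sum()>5: print("  ridge",np.percentile(B[rd],[3,50,97],axis=0).round(1).tolist())
E
python3 lb.py 12 65
```

```text
scene nose x 1.7 topz med 78.0
   x -65 y -61.0 -25.0 79
   x -55 y -60.7 -31.0 67
   x -45 y -58.3 -41.1 45
   x -35 y -59.4 -39.4 42
   x -25 y -56.9 -5.8 89
   x -15 y -54.6 -7.8 116
   x -5 y -53.8 -6.2 117
   x 5 y -52.0 -8.4 42
  ridge [[-44.6, -46.4], [-38.0, -41.7], [-29.5, -24.8]]
side nose x -1.0 topz med 78.4
   x -65 y -61.7 -0.9 80
   x -55 y -59.8 -3.6 65
   x -45 y -59.2 -33.9 39
   x -35 y -59.1 -40.4 25
   x -25 y -57.7 -33.5 35
   x -15 y -54.2 -20.1 49
   x -5 y -52.7 -6.3 55
  ridge [[-44.6, -48.5], [-37.2, -41.5], [-31.0, -18.1]]
```

Cover midline ≈ -30.2, rails' midline ≈ -30.5 in the box frame: aligned. Lower to just above the deck.

>>> servo_tool([
  [[0, 0.6, 0, 0, 0], [0, 0.6, 0, 0, 0], [0, 0.5, 0, 0, 0], [0, 0.3, 0, 0, 0], [0, 0.2, 0, 0, 0], [0, 0.1, 0, 0, 0], [0, 0, 0, 0, 0], [0, 0, 0, 0, 0]],
])

```text
clock: 22.38
tcp_pos: [514.2, 233.4, 58.3]
orientation: [18.5, 90.0, 39.5]
ft_force: [-0.0, -0.2, -1.1]
opening: 0.156
```

>>> servo_tool([
  [[0, 0.1, 0, 0, 0], [0, 0.05, 0, 0, 0], [0, 0, 0, 0, 0], [0, 0, 0, 0, 0]],
])

```text
clock: 22.72
tcp_pos: [514.1, 233.4, 56.8]
orientation: [37.8, 90.0, 58.7]
ft_force: [-0.7, -0.4, -0.2]
opening: 0.15
```

```bash
python3 t.py 576.4 256 56.5 20.9
```

```text
t 22.72 tcp [514.1 233.4  56.8] jaw 20.91 xaxis [ 1.e-04  1.e-04 -1.e+00] F [-0.7 -0.4 -0.2] op 0.15 j6 -3.2
turn rad 0.0002 deg world -0.01
shift cm [ 0.036 -0.112  6.623]
```

>>> servo_tool([
  [[0, 0.05, 0, 0, 0], [0, 0, 0, 0, 0], [0, 0, 0, 0, 0]],
])

```text
clock: 22.97
tcp_pos: [514.2, 233.4, 56.5]
orientation: [5.3, 90.0, 26.3]
ft_force: [-0.9, 0.5, 3.1]
opening: 0.15
```

>>> servo_tool([
  [[0, 0.05, 0, 0, 0], [0, 0, 0, 0, 0], [0, 0, 0, 0, 0]],
])

```text
clock: 23.22
tcp_pos: [514.2, 233.5, 56.5]
orientation: [0.4, 90.0, 21.3]
ft_force: [-1.6, -1.5, 9.0]
opening: 0.15
```

Underside on deck (contact at TCP z 56.5, as expected). Slide in +x with a light down-press.

>>> servo_tool([
  [[0, -0.03, -0.05, 0.1, 0], [0, 0, 0, 0.25, 0], [0, 0, 0, 0.3, 0], [0, 0, 0, 0.3, 0], [0, 0, 0, 0.3, 0], [0, 0, 0, 0.3, 0], [0, 0, 0, 0.3, 0], [0, 0, 0, 0.2, 0], [0, 0, 0, 0.1, 0], [0, 0, 0, 0, 0], [0, 0, 0, 0, 0]],
])

```text
clock: 24.13
tcp_pos: [533.9, 240.5, 56.5]
orientation: [172.7, 89.9, -166.4]
ft_force: [-4.4, -1.5, 7.4]
opening: 0.145
```

```bash
python3 t.py 576.4 256 56.5 20.9
```

```text
t 24.13 tcp [533.9 240.5  56.5] jaw 20.91 xaxis [-1.e-03 -2.e-04 -1.e+00] F [-4.4 -1.5  7.4] op 0.145 j6 -3.1
turn rad 0.0003 deg world -0.01
shift cm [-0.007 -0.067  4.527]
```

>>> servo_tool([
  [[0, -0.02, -0.03, 0.2, 0], [0, 0, 0, 0.3, 0], [0, 0, 0, 0.3, 0], [0, 0, 0, 0.3, 0], [0, 0, 0, 0.3, 0], [0, 0, 0, 0.3, 0], [0, 0, 0, 0.3, 0], [0, 0, 0, 0.2, 0], [0, 0, 0, 0.1, 0], [0, 0, 0, 0, 0], [0, 0, 0, 0, 0]],
])

```text
clock: 25.05
tcp_pos: [556.0, 248.6, 56.5]
orientation: [162.7, 90.0, -176.4]
ft_force: [-2.1, -1.6, 5.0]
opening: 0.153
```

```bash
python3 t.py 576.4 256 56.5 20.9
```

```text
t 25.05 tcp [556.  248.6  56.5] jaw 20.91 xaxis [-2.e-04 -0.e+00 -1.e+00] F [-2.1 -1.6  5. ] op 0.153 j6 -3.0
turn rad 0.0002 deg world -0.01
shift cm [-0.    -0.033  2.168]
```

>>> servo_tool([
  [[0, 0, -0.02, 0.2, 0], [0, 0, 0, 0.25, 0], [0, 0, 0, 0.25, 0], [0, 0, 0, 0.25, 0], [0, 0, 0, 0.2, 0], [0, 0, 0, 0.1, 0], [0, 0, 0, 0, 0], [0, 0, 0, 0, 0]],
])

```text
clock: 25.72
tcp_pos: [567.8, 252.9, 56.5]
orientation: [148.4, 90.0, 169.3]
ft_force: [-2.4, -0.8, 6.2]
opening: 0.155
```

```bash
python3 t.py 576.4 256 56.5 20.9
python3 - <<'E'
from bench import r,optics
import cv2,numpy as np
for n,b in (("side",(120,220,220,360)),("scene",(160,300,370,530))):
    s=optics.snapshot(n);np.savez(f"pics/{n}13.npz",**s)
    cv2.imwrite(f"pics/{n}13.png",cv2.resize(s["pixels"][b[0]:b[1],b[2]:b[3]],None,fx=4.5,fy=4.5,interpolation=cv2.INTER_CUBIC)[:,:,::-1])
E
python3 lb.py 13 40
```

```text
t 25.72 tcp [567.8 252.9  56.5] jaw 20.91 xaxis [-2.e-04  0.e+00 -1.e+00] F [-2.4 -0.8  6.2] op 0.155 j6 -3.0
turn rad 0.0002 deg world -0.01
shift cm [-0.001 -0.014  0.915]
scene nose x 57.9 topz med 52.6
   x -15 y -60.6 -15.2 85
   x -5 y -57.3 -25.8 68
   x 5 y -57.2 -33.7 44
   x 15 y -54.8 -45.0 27
   x 25 y -54.6 -36.9 34
   x 35 y -52.0 -6.6 95
  ridge [[12.1, -47.0], [18.2, -40.1], [31.9, -25.6]]
side nose x 55.6 topz med 54.1
   x -15 y -62.4 2.6 63
   x -5 y -55.7 -6.5 54
   x 5 y -55.7 -4.6 47
   x 35 y -51.6 -30.3 23
  ridge [[12.4, -48.4], [20.0, -41.2], [25.8, -18.7]]
```

View pics/scene13.png

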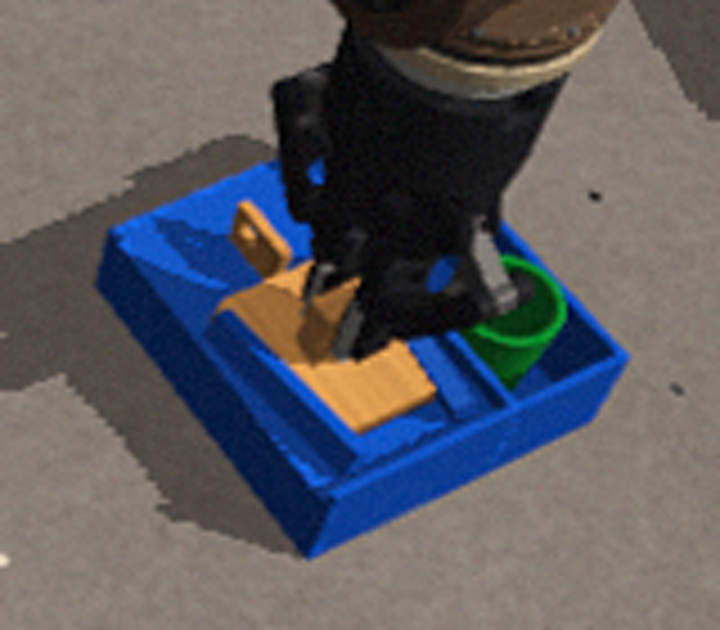

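In the way, flat on the deck, about 9 mm to go. Small steps watching force.

>>> servo_tool([
  [[0, 0, 0, 0.2, 0], [0, 0, 0, 0.2, 0], [0, 0, 0, 0.1, 0], [0, 0, 0, 0, 0]],
])

```text
clock: 26.15
tcp_pos: [571.5, 254.6, 56.5]
orientation: [170.3, 89.9, -168.8]
ft_force: [-7.9, -0.8, 9.0]
opening: 0.154
```

>>> servo_tool([
  [[0, 0, 0, 0.1, 0], [0, 0, 0, 0.1, 0], [0, 0, 0, 0, 0]],
])

```text
clock: 26.4
tcp_pos: [572.9, 255.3, 56.5]
orientation: [169.7, 89.8, -169.4]
ft_force: [-10.5, -0.7, 9.2]
opening: 0.156
```

>>> servo_tool([
  [[0, 0, 0, 0.1, 0], [0, 0, 0, 0, 0], [0, 0, 0, 0, 0]],
])

```text
clock: 26.65
tcp_pos: [573.5, 255.5, 56.5]
orientation: [170.9, 89.8, -168.2]
ft_force: [-11.6, -1.3, 11.9]
opening: 0.153
```

Lateral force shows contact on the −y rail; shift 1 mm to +y and go on.

>>> servo_tool([
  [[0, 0, 0.07, 0, 0], [0, 0, 0.04, 0.05, 0], [0, 0, 0, 0, 0], [0, 0, 0, 0, 0]],
])

```text
clock: 26.98
tcp_pos: [573.5, 255.8, 56.4]
orientation: [-174.7, 89.7, -153.7]
ft_force: [-11.7, -9.1, 12.0]
opening: 0.151
```

>>> servo_tool([
  [[0, 0, 0, 0.1, 0], [0, 0, 0, 0.1, 0], [0, 0, 0, 0, 0], [0, 0, 0, 0, 0]],
])

```text
clock: 27.32
tcp_pos: [573.6, 255.8, 56.4]
orientation: [-177.5, 89.5, -156.5]
ft_force: [-21.7, -13.3, 19.2]
opening: 0.15
```

```bash
python3 t.py 576.4 256 56.5 20.9
```

```text
t 27.32 tcp [573.6 255.8  56.4] jaw 20.93 xaxis [-0.0087 -0.0038 -1.    ] F [-21.7 -13.3  19.2] op 0.15 j6 -2.8
turn rad 0.0005 deg world -0.03
shift cm [-0.016 -0.077  0.268]
```

Firm stop now (≈25 N along the way). Check whether that's truly home: measure cover height and position.

>>> servo_tool([
  [[0, -0.05, -0.04, -0.2, 0], [0, -0.02, 0, -0.1, 0], [0, 0, 0, 0, 0], [0, 0, 0, 0, 0]],
])

```text
clock: 27.65
tcp_pos: [573.6, 255.7, 56.5]
orientation: [-180.0, 89.8, -159.0]
ft_force: [-5.4, -3.6, 2.3]
opening: 0.155
```

```bash
python3 t.py 576.4 256 56.5 20.9
python3 - <<'E'
from bench import r,optics
import cv2,numpy as np
for n,b in (("side",(120,220,220,360)),("scene",(160,300,370,530))):
    s=optics.snapshot(n);np.savez(f"pics/{n}14.npz",**s)
    cv2.imwrite(f"pics/{n}14.png",cv2.resize(s["pixels"][b[0]:b[1],b[2]:b[3]],None,fx=4.5,fy=4.5,interpolation=cv2.INTER_CUBIC)[:,:,::-1])
E
python3 lb.py 14 40
```

```text
t 27.65 tcp [573.6 255.7  56.5] jaw 20.92 xaxis [-0.0027 -0.001  -1.    ] F [-5.4 -3.6  2.3] op 0.155 j6 -2.9
turn rad 0.0003 deg world -0.02
shift cm [ 0.004 -0.074  0.277]
scene nose x 64.6 topz med 52.7
   x -15 y -58.7 -15.6 31
   x -5 y -57.8 -18.0 81
   x 5 y -56.2 -29.5 57
   x 15 y -54.6 -36.2 39
   x 25 y -54.2 -43.7 25
   x 35 y -52.2 -8.9 46
  ridge [[19.0, -46.6], [24.9, -40.5], [32.9, -25.1]]
side nose x 61.5 topz med 54.1
   x -15 y -55.3 -1.2 31
   x -5 y -57.5 -4.7 50
   x 5 y -53.4 -3.9 54
   x 15 y -54.3 -3.3 33
   x 25 y -53.1 -40.8 16
   x 35 y -53.0 -31.8 17
  ridge [[19.1, -48.1], [26.7, -41.7], [31.8, -17.3]]
```

View pics/scene14.png

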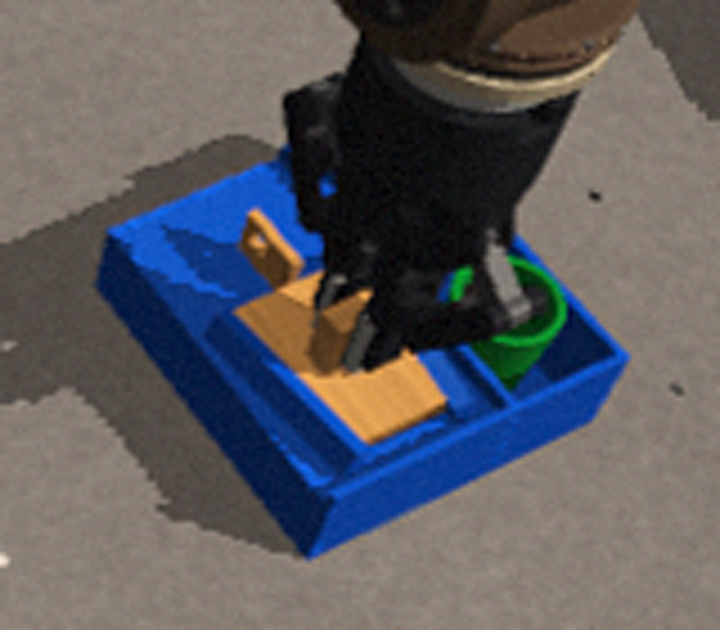

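View pics/side14.png

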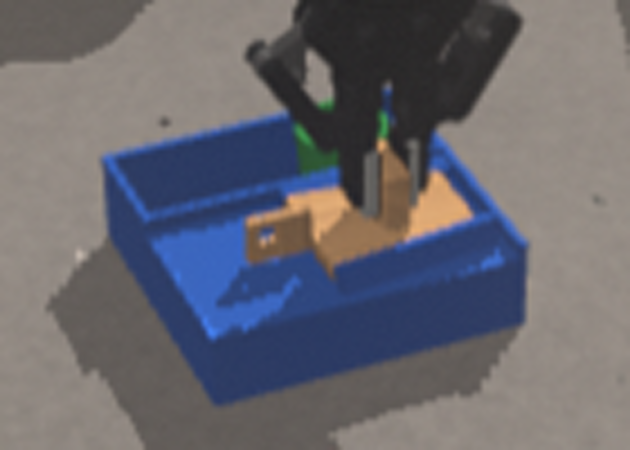

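It looks about 2–4 mm short of the rails' home point. Release to let it relax, and look unobstructed.

>>> servo_tool([
  [[0.5, 0, 0, 0, 0], [0.5, 0, 0, 0, 0], [0.5, 0, 0, 0, 0], [0.5, 0, 0, 0, 0], [0.5, -1, 0, 0, 0], [0.5, -2.5, 0, 0, 0], [0.5, -3.5, 0, 0, 0], [0.5, -3, 0, 0, 0], [0.5, -1, -2, -2, 0], [0.5, 0, -4, 0, 0], [0.5, 0, 0, 0, 0], [0.5, 0, 0, 0, 0]],
])

```text
clock: 28.75
tcp_pos: [577.9, 191.7, 168.1]
orientation: [-5.1, 89.9, 15.7]
ft_force: [-0.3, 0.1, -0.6]
opening: 0.498
```

```bash
python3 t.py 573.5 255.6 56.5 20.9
python3 - <<'E'
from bench import r,optics
import cv2,numpy as np
for n,b in (("side",(120,220,220,360)),("scene",(160,300,370,530)),("wrist",(0,480,0,640))):
    s=optics.snapshot(n);np.savez(f"pics/{n}15.npz",**s)
    f=4.5 if n!="wrist" else 1
    cv2.imwrite(f"pics/{n}15.png",cv2.resize(s["pixels"][b[0]:b[1],b[2]:b[3]],None,fx=f,fy=f,interpolation=cv2.INTER_CUBIC)[:,:,::-1])
E
python3 lb.py 15 40
```

```text
t 28.75 tcp [577.9 191.7 168.1] jaw 20.76 xaxis [ 1.5e-03  4.0e-04 -1.0e+00] F [-0.3  0.1 -0.6] op 0.498 j6 -8.6
turn rad -0.0024 deg world 0.14
shift cm [11.16   6.131  1.856]
scene nose x 64.3 topz med 52.7
   x -35 y -33.3 -28.0 17
   x -15 y -59.0 -2.6 34
   x -5 y -57.2 -1.6 129
   x 5 y -56.8 -2.7 95
   x 15 y -55.6 -37.7 38
   x 25 y -54.1 -5.7 28
   x 35 y -53.0 -5.0 99
  ridge [[20.2, -46.7], [28.6, -32.0], [33.4, -15.1]]
side nose x 62.1 topz med 54.2
   x -15 y -56.0 -4.8 24
   x -5 y -53.3 -2.9 51
   x 5 y -55.4 -4.8 56
   x 15 y -52.8 -5.1 50
   x 35 y -51.1 -29.2 18
  ridge [[17.8, -47.0], [22.8, -34.6], [30.8, -17.0]]
```

View pics/wrist15.png

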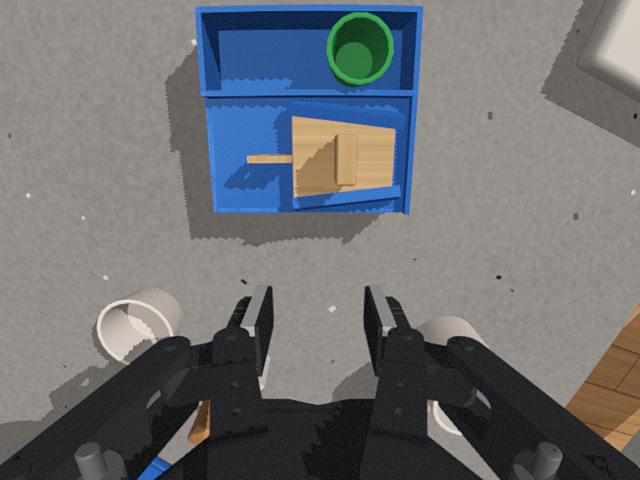

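View pics/scene15.png

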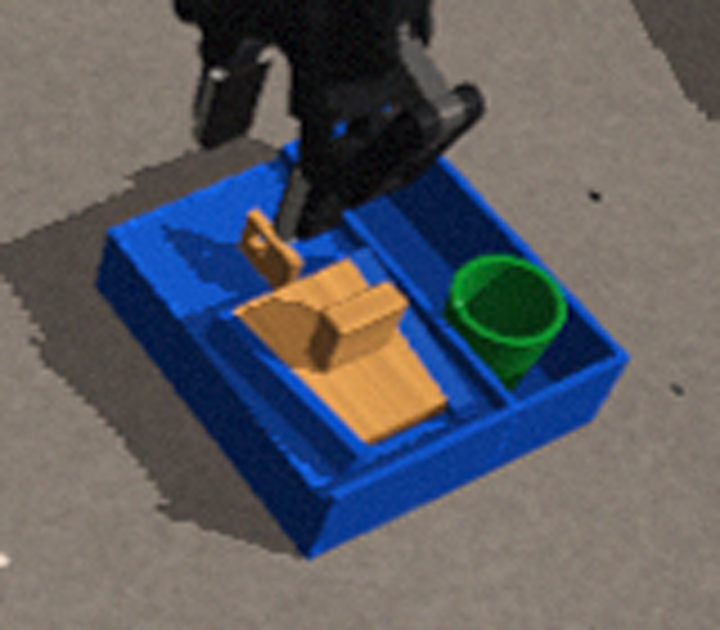

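Run:
```python
from h import *
s=np.load("pics/wrist15.npz")
cv2.imwrite("pics/w15c.png",cv2.resize(s["pixels"][85:220,235:425],None,fx=4.2,fy=4.2,interpolation=cv2.INTER_CUBIC)[:,:,::-1])
W=cloud(s);Z=W[...,2];hsv=cv2.cvtColor(s["pixels"],cv2.COLOR_RGB2HSV);H,S,V=[hsv[...,i].astype(int) for i in range(3)]
a=np.radians(20.9);d=W[...,:2]-[539.2,273.8];B=np.stack([d@[np.cos(a),np.sin(a)],d@[-np.sin(a),np.cos(a)]],-1)
bl=(H>100)&(H<130)&(S>130)
w=(H>8)&(H<25)&(S>90)&(B[...,0]>-18)&(B[...,0]<75)&(B[...,1]<15)&(B[...,1]>-72)
pl=w&(Z>47)&(Z<58)
print("plate z med",np.median(Z[pl]).round(2),"x",np.percentile(B[pl][:,0],[.5,99.5]).round(1),np.percentile(B[pl][:,1],[.5,99.5]).round(1))
A=np.c_[B[pl],np.ones(pl.sum())];k=np.linalg.lstsq(A,Z[pl],rcond=None)[0];print("plane tilt deg x,y",np.degrees(k[:2]).round(2))
for nm,lo,hi in (("rail-",-75,-45),("rail+",-12,14)):
    q=bl&(Z>51.5)&(Z<58)&(B[...,0]>-30)&(B[...,0]<72)&(B[...,1]>lo)&(B[...,1]<hi)
    v=B[q];l=cv2.fitLine(v.astype(np.float32),cv2.DIST_HUBER,0,.01,.01).ravel();print(nm,len(v),"x",np.percentile(v[:,0],[.5,99.5]).round(1),"ang",np.degrees(np.arctan(l[1]/l[0])).round(2),"z",np.median(Z[q]).round(1))
    
r_=w&(Z>75);print("ridge",cv2.minAreaRect(B[r_].astype(np.float32)))
# flank edges of plate: per-column ymin,ymax
xs=np.arange(-8,62,4);lo=[];hi=[];X=[]
for x in xs:
    q=pl&(abs(B[...,0]-x)<2)
    if q.sum()>10: X.append(x);lo.append(B[q][:,1].min());hi.append(B[q][:,1].max())
print("plate flank angs",np.degrees(np.arctan(np.polyfit(X,lo,1)[0])).round(2),np.degrees(np.arctan(np.polyfit(X,hi,1)[0])).round(2))
dk=bl&(Z>37)&(Z<45)&(B[...,0]<-25)&(B[...,1]<10)&(B[...,1]>-70);print("deck z",np.median(Z[dk]).round(2))
```

```text
plate z med 54.15 x [-11.9  62.7] [-55.1  -0.4]
plane tilt deg x,y [-0.14 -0.21]
rail- 1263 x [-12.8  69.4] ang 6.5 z 55.2
rail+ 1569 x [-12.8  69.7] ang -6.86 z 55.2
ridge ((13.876848220825195, -45.94746398925781), (76.46684265136719, 28.024307250976562), 58.09761428833008)
plate flank angs 7.02 -6.85
deck z 41.25
```

View pics/w15c.png

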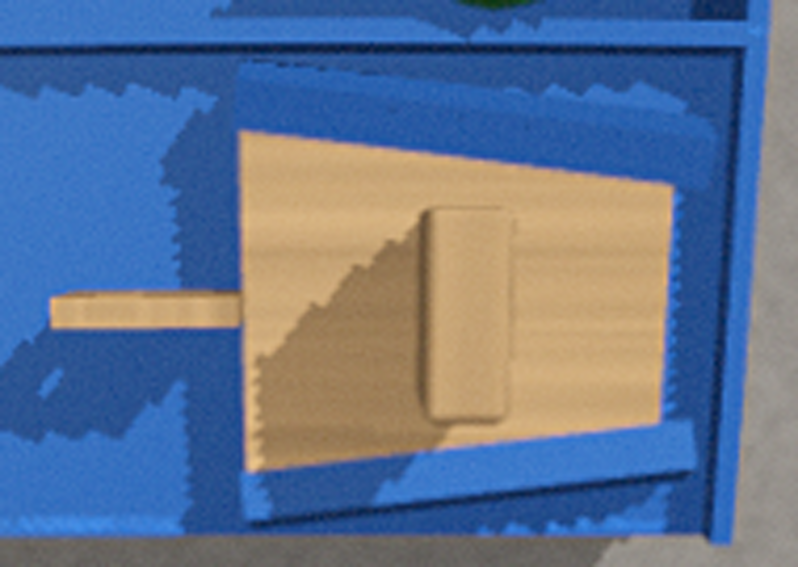

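Measured in the same wrist view: plate flat (tilt ≤0.2°, height right), centred at x≈25.4 while the rails' centre is 28.4, so it's 3 mm short. It probably jammed because I held it rigidly with a small yaw error (20.9 against the rails' ≈20.7). Regrip softly at the corrected yaw and push again.

```bash
python3 t.py 573.5 255.6 120 20.7
```

```text
t 28.9 tcp [577.  193.6 167.1] jaw 20.93 xaxis [-1.e-04  2.e-04 -1.e+00] F [-0.1 -0.4  0.4] op 0.502 j6 -8.6
turn rad 0.004 deg world -0.23
shift cm [4.708 5.924 1.861]
```

>>> servo_tool([
  [[0.5, 0, 2, 0.6, 0.004], [0.5, 0, 2.5, 0.9, 0], [0.5, 1, 1.4, 0.4, 0], [0.5, 1.7, 0, 0, 0], [0.5, 2, 0, 0, 0], [0.5, 0, 0, 0, 0], [0.5, 0, 0, 0, 0]],
])

```text
clock: 29.48
tcp_pos: [573.3, 255.3, 118.8]
orientation: [176.7, 89.8, -162.5]
ft_force: [0.3, 0.3, 0.4]
opening: 0.5
```

```bash
python3 t.py 573.6 255.5 56.5 20.7
```

```text
t 29.48 tcp [573.3 255.3 118.8] jaw 20.75 xaxis [-2.6e-03 -8.0e-04 -1.0e+00] F [0.3 0.3 0.4] op 0.5 j6 -2.8
turn rad 0.0008 deg world -0.05
shift cm [6.228e+00 5.000e-03 5.400e-02]
```

>>> servo_tool([
  [[0.5, 1.5, 0, 0.05, 0.001], [0.5, 1.5, 0, 0, 0], [0.5, 1.2, 0, 0, 0], [0.5, 1, 0, 0, 0], [0.5, 0.6, 0, 0, 0], [0.5, 0.3, 0, 0, 0], [0.5, 0, 0, 0, 0], [0.5, 0, 0, 0, 0]],
])

```text
clock: 30.15
tcp_pos: [574.8, 255.1, 59.4]
orientation: [2.8, 90.0, 23.4]
ft_force: [-0.5, -0.4, 0.3]
opening: 0.502
```

```bash
python3 t.py 573.6 255.5 56.5 20.7
```

```text
t 30.15 tcp [574.8 255.1  59.4] jaw 20.63 xaxis [ 5.e-04  2.e-04 -1.e+00] F [-0.5 -0.4  0.3] op 0.502 j6 -2.7
turn rad -0.0013 deg world 0.07
shift cm [ 0.293  0.078 -0.097]
```

>>> servo_tool([
  [[0.5, 0.2, 0.06, -0.08, -0.001], [0.5, 0.1, 0, 0, 0], [0.5, 0, 0, 0, 0], [0, 0, 0, 0, 0], [0, 0, 0, 0, 0], [0, 0, 0, 0, 0], [0, 0, 0, 0, 0], [0, 0, 0, 0, 0], [0, 0, 0, 0, 0], [0, 0, 0, 0, 0]],
], grip_force=25)

```text
clock: 30.98
tcp_pos: [573.6, 255.3, 56.2]
orientation: [5.6, 90.0, 26.3]
ft_force: [-0.6, -0.1, 4.0]
opening: 0.16
```

```bash
python3 t.py 573.6 255.5 56.5 20.7; python3 -c "
from bench import r
s=r.read_state();print(s['wrist_torque'])"
```

```text
t 30.98 tcp [573.6 255.3  56.2] jaw 20.69 xaxis [ 2.e-04  1.e-04 -1.e+00] F [-0.6 -0.1  4. ] op 0.16 j6 -2.7
turn rad -0.0002 deg world 0.01
shift cm [-0.035  0.017  0.002]
[-0.00915998  0.08384807  0.18346993]
```

>>> servo_tool([
  [[0, 0.03, 0, 0.1, 0], [0, 0, 0, 0, 0], [0, 0, 0, 0, 0]],
])

```text
clock: 31.23
tcp_pos: [573.8, 255.4, 56.1]
orientation: [179.1, 89.9, -160.2]
ft_force: [-5.8, -2.0, 10.0]
opening: 0.156
```

>>> servo_tool([
  [[0, 0, 0, 0.1, 0], [0, 0, 0, 0, 0], [0, 0, 0, 0, 0]],
])

```text
clock: 31.48
tcp_pos: [573.8, 255.4, 56.1]
orientation: [179.9, 89.8, -159.4]
ft_force: [-11.1, -4.6, 11.7]
opening: 0.164
```

```bash
python3 t.py 573.6 255.5 56.5 20.7; python3 -c "
from bench import r
s=r.read_state();print(s['wrist_torque'])"
```

```text
t 31.48 tcp [573.8 255.4  56.1] jaw 20.7 xaxis [-0.0036 -0.0014 -1.    ] F [-11.1  -4.6  11.7] op 0.164 j6 -2.7
turn rad -0.0001 deg world 0.0
shift cm [-0.041  0.017 -0.017]
[-0.73161408  1.62846651  0.18190216]
```

>>> servo_tool([
  [[0, -0.05, 0, 0.1, 0], [0, 0, 0, 0.1, 0], [0, 0, 0, 0, 0], [0, 0, 0, 0, 0]],
])

```text
clock: 31.82
tcp_pos: [573.8, 255.5, 56.1]
orientation: [179.5, 89.5, -159.8]
ft_force: [-17.9, -7.9, 13.5]
opening: 0.16
```

>>> servo_tool([
  [[0, -0.05, 0, 0.1, 0], [0, 0, 0, 0.1, 0], [0, 0, 0, 0, 0], [0, 0, 0, 0, 0]],
])

```text
clock: 32.15
tcp_pos: [573.9, 255.5, 56.0]
orientation: [179.5, 89.2, -159.8]
ft_force: [-25.5, -12.1, 16.3]
opening: 0.157
```

```bash
python3 t.py 573.6 255.5 56.5 20.7; python3 -c "
from bench import r
s=r.read_state();print(s['wrist_torque'])"
```

```text
t 32.15 tcp [573.9 255.5  56. ] jaw 20.71 xaxis [-0.0126 -0.0046 -0.9999] F [-25.5 -12.1  16.3] op 0.157 j6 -2.7
turn rad 0.0002 deg world -0.01
shift cm [-0.049  0.011 -0.025]
[-1.86884336  3.73280178  0.07318613]
```

The tool tilts under load (≈0.8°, tail lifted about 1 mm), and each mm held up costs 3 mm. So gripping the high ridge is what stops it. Better: release, turn the jaws across the way, straddle the lug and push the plate's tail face low with the fingertips, so nothing tips.

>>> servo_tool([
  [[0, 0, 0, -0.3, 0], [0, 0, 0, -0.2, 0], [0.5, 0, 0, 0, 0], [0.5, 0, 0, 0, 0], [0.5, 0, 0, 0, 0], [0.5, 0, 0, 0, 0], [0.5, -1, 0, 0, 0], [0.5, -2, 0, 0, 0], [0.5, -2, 0, 0, 0], [0.5, -2, 0, -1.5, 0], [0.5, 0, 0, -2.5, 0], [0.5, 0, 0, -2, 0]],
])

```text
clock: 33.15
tcp_pos: [517.9, 234.3, 128.5]
orientation: [-1.1, 89.8, 19.6]
ft_force: [0.1, -0.1, 0.1]
opening: 0.501
```

>>> servo_tool([
  [[0.35, 0, 0, 0, -0.12], [0.35, 0, 0, 0, -0.12], [0.35, 0, 0, 0, -0.12], [0.35, 0, 0, 0, -0.12], [0.35, 0, 0, 0, -0.12], [0.35, 0, 0, 0, -0.12], [0.35, 0, 0, 0, -0.12], [0.35, 0, 0, 0, -0.12], [0.35, 0, 0, 0, -0.12], [0.35, 0, 0, 0, -0.12], [0.35, 0, 0, 0, -0.12], [0.35, 0, 0, 0, -0.12]],
])

```text
clock: 34.15
tcp_pos: [518.6, 234.6, 127.5]
orientation: [-79.6, 89.9, 23.9]
ft_force: [0.4, 0.1, -0.2]
opening: 0.351
```

>>> servo_tool([
  [[0.35, 0, 0, 0, -0.12], [0.35, 0, 0, 0, -0.011], [0.35, 0, 0, 0, 0], [0.35, 0, 0, 0, 0]],
])

```text
clock: 34.48
tcp_pos: [518.5, 234.5, 127.1]
orientation: [-84.3, 90.0, 26.2]
ft_force: [0.2, 0.0, 0.1]
opening: 0.349
```

```bash
python3 - <<'E'
import numpy as np
a=np.radians(20.7);c=np.array([573.8,255.5])
for d in (38+25,): print("target",c-d*np.array([np.cos(a),np.sin(a)]))
from bench import r,optics
import cv2
for n in ("side","scene"):
    s=optics.snapshot(n);np.savez(f"pics/{n}16.npz",**s)
cv2.imwrite("pics/side16.png",cv2.resize(np.load("pics/side16.npz")["pixels"][110:220,220:360],None,fx=4.5,fy=4.5,interpolation=cv2.INTER_CUBIC)[:,:,::-1])
E
python3 t.py 514.9 233.2 100 110.7; python3 lb.py 16 40 | grep nose
```

```text
target [514.86702606 233.23108484]
t 34.58 tcp [518.4 234.5 126.9] jaw 110.55 xaxis [ 3.e-04  1.e-04 -1.e+00] F [-0.8 -0.5  0. ] op 0.347 j6 -92.9
turn rad -0.0026 deg world 0.15
shift cm [2.692 0.377 0.004]
scene nose x 64.3 topz med 52.7
side nose x 61.2 topz med 54.1
```

View pics/side16.png

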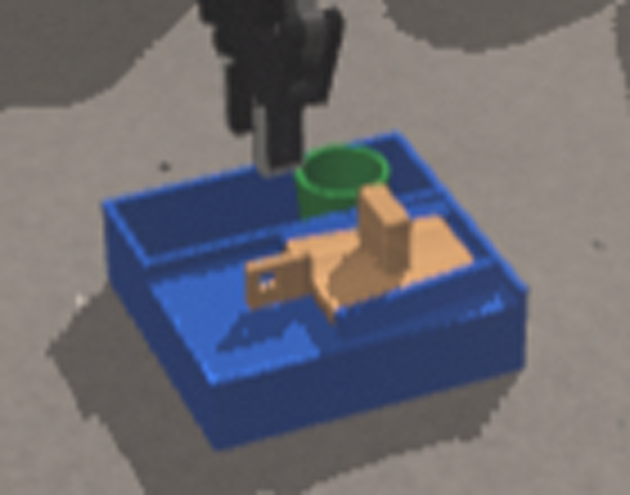

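>>> servo_tool([
  [[0.35, 1.5, 0.35, 0, -0.002], [0.35, 2, 0, 0, 0], [0.35, 2, 0, 0, 0], [0.35, 1.5, 0, 0, 0], [0.35, 0.7, 0, 0, 0], [0.35, 0.4, 0, 0, 0], [0.35, 0.2, 0, 0, 0], [0.35, 0, 0, 0, 0], [0.35, 0, 0, 0, 0]],
])

```text
clock: 35.33
tcp_pos: [515.4, 233.4, 44.4]
orientation: [-90.1, 89.9, 20.7]
ft_force: [0.0, 0.2, -0.5]
opening: 0.35
```

```bash
python3 t.py 514.9 233.2 42 110.7
python3 - <<'E'
from bench import r,optics
import cv2,numpy as np
for n,b in (("side",(110,220,220,360)),("scene",(160,300,370,530))):
    s=optics.snapshot(n);np.savez(f"pics/{n}17.npz",**s)
    cv2.imwrite(f"pics/{n}17.png",cv2.resize(s["pixels"][b[0]:b[1],b[2]:b[3]],None,fx=4.2,fy=4.2,interpolation=cv2.INTER_CUBIC)[:,:,::-1])
E
```

```text
t 35.33 tcp [515.4 233.4  44.4] jaw 110.8 xaxis [ 1.e-03  4.e-04 -1.e+00] F [ 0.   0.2 -0.5] op 0.35 j6 -93.1
turn rad 0.0017 deg world -0.1
shift cm [0.237 0.056 0.001]
```

View pics/side17.png

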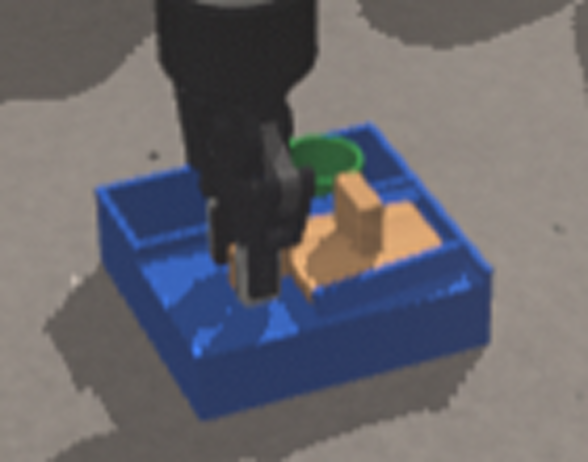

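View pics/scene17.png

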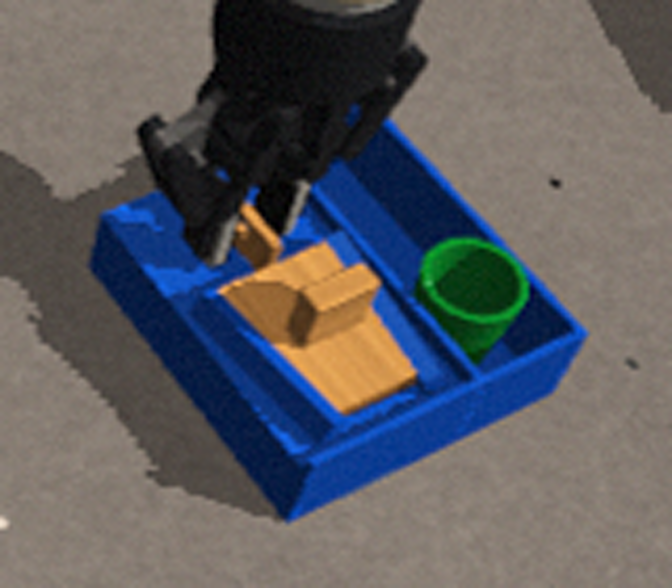

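Fingers straddle the lug behind the tail. Narrow slightly to stay clear of the rails, lower, and advance (tool −y).

>>> servo_tool([
  [[0.25, 0.1, 0, 0, 0], [0.25, 0, 0, 0, 0], [0.25, 0, -0.2, 0, 0], [0.25, 0, -0.3, 0, 0], [0.25, 0, -0.3, 0, 0], [0.25, 0, -0.2, 0, 0], [0.25, 0, 0, 0, 0], [0.25, 0, 0, 0, 0]],
])

```text
clock: 36.1
tcp_pos: [524.5, 236.8, 42.6]
orientation: [44.4, 90.0, 155.2]
ft_force: [0.3, -0.5, -0.2]
opening: 0.254
```

>>> servo_tool([
  [[0.25, 0, -0.2, 0, 0], [0.25, 0, -0.15, 0, 0], [0.25, 0, 0, 0, 0], [0.25, 0, 0, 0, 0]],
])

```text
clock: 36.43
tcp_pos: [527.8, 238.1, 42.7]
orientation: [-66.5, 90.0, 44.4]
ft_force: [1.0, 0.0, -0.3]
opening: 0.247
```

```bash
python3 t.py 538.3 242 43 110.7
```

```text
t 36.43 tcp [527.8 238.1  42.7] jaw 110.81 xaxis [ 1.e-04  1.e-04 -1.e+00] F [ 1.   0.  -0.3] op 0.247 j6 -93.1
turn rad 0.0019 deg world -0.11
shift cm [-0.032 -1.122 -0.005]
```

>>> servo_tool([
  [[0.25, 0, -0.1, 0, 0], [0.25, 0, -0.05, 0, 0], [0.25, 0, 0, 0, 0], [0.25, 0, 0, 0, 0]],
])

```text
clock: 36.77
tcp_pos: [527.9, 238.2, 42.5]
orientation: [87.4, 89.8, -161.8]
ft_force: [-5.9, -2.2, 3.4]
opening: 0.251
```

>>> servo_tool([
  [[0.25, 0, -0.1, 0, 0], [0.25, 0, 0, 0, 0], [0.25, 0, 0, 0, 0]],
])

```text
clock: 37.02
tcp_pos: [528.0, 238.2, 42.5]
orientation: [88.0, 89.7, -161.2]
ft_force: [-9.5, -3.9, 5.8]
opening: 0.249
```

>>> servo_tool([
  [[0.25, 0, -0.1, 0, 0], [0.25, 0, 0, 0, 0], [0.25, 0, 0, 0, 0]],
])

```text
clock: 37.27
tcp_pos: [528.1, 238.2, 42.4]
orientation: [88.4, 89.6, -160.8]
ft_force: [-13.5, -6.3, 8.1]
opening: 0.251
```

>>> servo_tool([
  [[0.25, -0.05, -0.1, 0, 0], [0.25, 0, -0.1, 0, 0], [0.25, 0, 0, 0, 0], [0.25, 0, 0, 0, 0]],
])

```text
clock: 37.6
tcp_pos: [528.3, 238.3, 42.4]
orientation: [88.6, 89.3, -160.5]
ft_force: [-19.1, -9.5, 8.7]
opening: 0.248
```

>>> servo_tool([
  [[0.25, -0.05, -0.1, 0, 0], [0.25, 0, -0.1, 0, 0], [0.25, 0, 0, 0, 0], [0.25, 0, 0, 0, 0]],
])

```text
clock: 37.93
tcp_pos: [528.4, 238.4, 42.5]
orientation: [88.7, 89.1, -160.5]
ft_force: [-24.9, -12.9, 10.9]
opening: 0.252
```

```bash
python3 t.py 538.3 242 43 110.7
python3 - <<'E'
from bench import r,optics
import cv2,numpy as np
for n,b in (("side",(110,220,220,360)),("scene",(160,300,370,530))):
    s=optics.snapshot(n);np.savez(f"pics/{n}18.npz",**s)
    cv2.imwrite(f"pics/{n}18.png",cv2.resize(s["pixels"][b[0]:b[1],b[2]:b[3]],None,fx=4.2,fy=4.2,interpolation=cv2.INTER_CUBIC)[:,:,::-1])
E
python3 lb.py 18 40
```

```text
t 37.93 tcp [528.4 238.4  42.5] jaw 110.83 xaxis [-0.015  -0.0053 -0.9999] F [-24.9 -12.9  10.9] op 0.252 j6 -93.0
turn rad 0.0023 deg world -0.13
shift cm [-0.07  -1.054 -0.012]
scene nose x 64.7 topz med 52.6
   x -15 y -53.1 -3.4 31
   x -5 y -58.6 -1.7 128
   x 5 y -56.0 2.2 97
   x 15 y -54.4 -33.8 39
   x 25 y -53.8 -7.2 25
   x 35 y -52.3 -5.1 105
  ridge [[19.4, -46.4], [28.3, -32.5], [33.9, -15.3]]
side nose x 61.9 topz med 54.3
   x -5 y -55.4 -25.8 28
   x 5 y -54.4 -23.1 36
   x 15 y -53.1 -11.0 43
  ridge [[18.2, -46.6], [24.4, -37.8], [32.0, -17.3]]
```

28 N along the way moves it no further. I'll check the "3 mm short" reading more carefully with sharp image edges cast onto the correct planes (the earlier wrist view).

Run:
```python
from h import *
s=np.load("pics/wrist15.npz")
f=4.2
def g(pts,z):
    p=(np.array(pts,float)+.5)/f-.5+[235,85]; W=ray(s,p,z); a=np.radians(20.7);d=W[:,:2]-[539.2,273.8]
    return np.c_[d@[np.cos(a),np.sin(a)],d@[-np.sin(a),np.cos(a)]].round(1)
print("tail z52",g([[241,131],[246,470]],52).tolist())
print("nose z52",g([[674,185],[662,421]],52).tolist())
print("rail+ ends z53",g([[238,62],[238,130],[712,125],[712,188]],53).tolist())
print("rail- ends z53",g([[245,472],[245,520],[692,422],[695,470]],53).tolist())
print("wall+x outer z48",g([[768,50],[732,540]],48).tolist())
print("ridge top z82",g([[428,207],[512,207],[505,421],[428,421]],82).tolist())
print("lug end z65",g([[50,300]],65).tolist())
full=s["pixels"]
cv2.imwrite("pics/w15d.png",cv2.resize(full[85:220,190:300],None,fx=4.2,fy=4.2,interpolation=cv2.INTER_CUBIC)[:,:,::-1])
```

```text
tail z52 [[-12.5, 2.0], [-12.6, -58.2]]
nose z52 [[64.1, -6.7], [64.6, -48.7]]
rail+ ends z53 [[-12.7, 13.3], [-12.9, 2.1], [70.0, 3.5], [70.7, -7.1]]
rail- ends z53 [[-12.7, -58.4], [-12.9, -67.5], [70.0, -48.7], [71.2, -57.6]]
wall+x outer z48 [[80.4, 16.6], [80.7, -72.1]]
ridge top z82 [[18.9, -10.9], [32.1, -10.8], [32.1, -44.5], [19.5, -44.6]]
lug end z65 [[-44.9, -26.3]]
```

View pics/w15d.png

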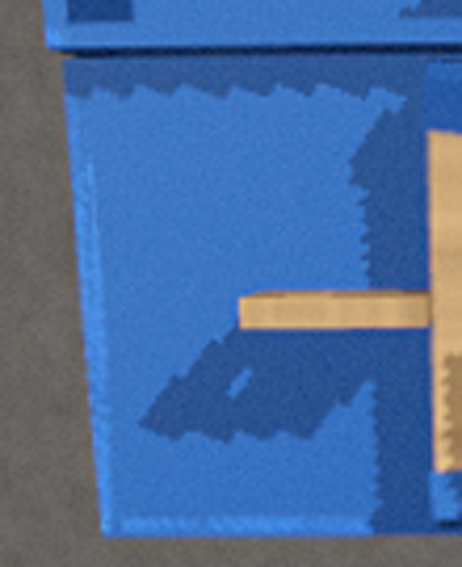

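The edges again give plate centre ≈25.7 against ≈28.3, flat and square within ~0.2°. Likely it's crooked-jammed (a self-locking wedge). Wiggle the yaw slightly while pushing low on the tail.

>>> servo_tool([
  [[0.25, 0, 0, 0, 0.03], [0.25, 0, 0, 0, 0], [0.25, 0, 0, 0, -0.03], [0.25, 0, 0, 0, -0.03], [0.25, 0, 0, 0, 0], [0.25, 0, 0, 0, 0.03], [0.25, 0, 0, 0, 0], [0.25, 0, 0, 0, 0]],
])

```text
clock: 38.7
tcp_pos: [528.3, 238.5, 42.2]
orientation: [88.4, 89.1, -160.8]
ft_force: [-24.1, -11.6, 7.1]
opening: 0.246
```

```bash
python3 t.py 538.3 242 43 110.7
```

```text
t 38.7 tcp [528.3 238.5  42.2] jaw 110.83 xaxis [-0.0151 -0.0053 -0.9999] F [-24.1 -11.6   7.1] op 0.246 j6 -93.0
turn rad 0.0023 deg world -0.13
shift cm [-0.096 -1.054 -0.024]
```

View pics/scene18.png

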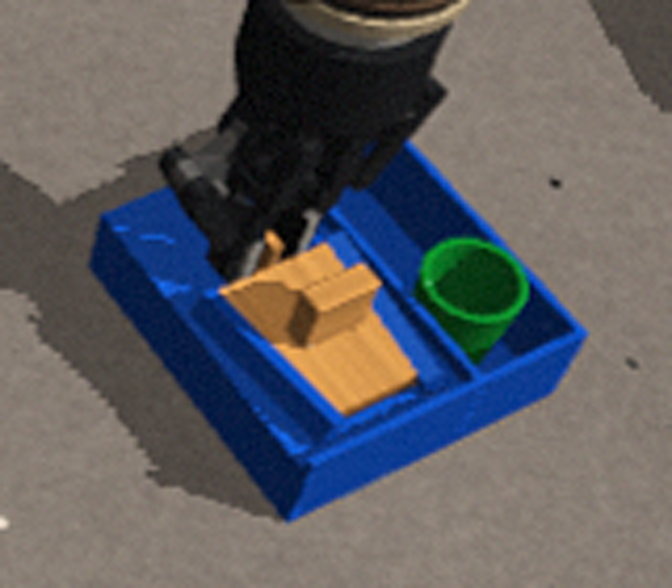

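View pics/side18.png

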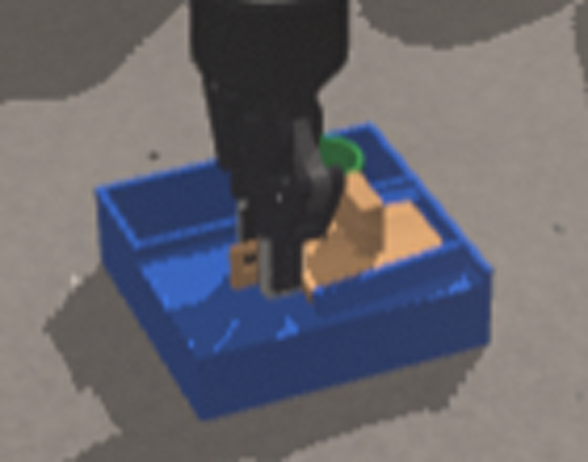

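No change. I'll unjam properly: regrip the ridge, draw it back ~8 mm, then push only on the tail face (no tipping, free to self-align).

>>> servo_tool([
  [[0.25, 0, 0.4, 0, 0], [0.25, 0, 0.8, 0, 0], [0.25, 0, 0.6, 0, 0], [0.25, -1.5, 0, 0, 0], [0.25, -3, 0, 0, 0], [0.5, -3, 0, 0, 0.1], [0.5, 0, 0, 0, 0.12], [0.5, 0, 0, 0, 0.12], [0.5, 0, 0, 0, 0.12], [0.5, 0, 0, 0, 0.12], [0.5, 0, 0, 0, 0.12], [0.5, 0, 0, 0, 0.12]],
])

```text
clock: 39.7
tcp_pos: [518.0, 234.3, 119.0]
orientation: [-40.6, 89.9, 22.9]
ft_force: [0.4, 0.1, 0.3]
opening: 0.502
```

>>> servo_tool([
  [[0.5, 0, 0, 0, 0.12], [0.5, 0, 0, 0, 0.12], [0.5, 0, 0, 0, 0.12], [0.5, 0, 0, 0, 0.12], [0.5, 0, 0, 0, 0.12], [0.5, 0, 0, 0, 0.12], [0.5, 0, 0, 0, 0.03], [0.5, 0, 0, 0, 0]],
])

```text
clock: 40.37
tcp_pos: [518.0, 234.3, 118.9]
orientation: [2.3, 89.9, 23.1]
ft_force: [0.1, -0.1, -0.6]
opening: 0.504
```

```bash
python3 t.py 574 255.5 100 20.8
python3 - <<'E'
from bench import r,optics
import cv2,numpy as np
s=optics.snapshot("wrist");np.savez("pics/wrist19.npz",**s);cv2.imwrite("pics/wrist19.png",s["pixels"][:,:,::-1])
E
```

```text
t 40.37 tcp [518.  234.3 118.9] jaw 20.77 xaxis [ 9.e-04  4.e-04 -1.e+00] F [ 0.1 -0.1 -0.6] op 0.504 j6 -3.1
turn rad -0.0005 deg world 0.03
shift cm [ 1.897 -0.01   5.988]
```

View pics/wrist19.png

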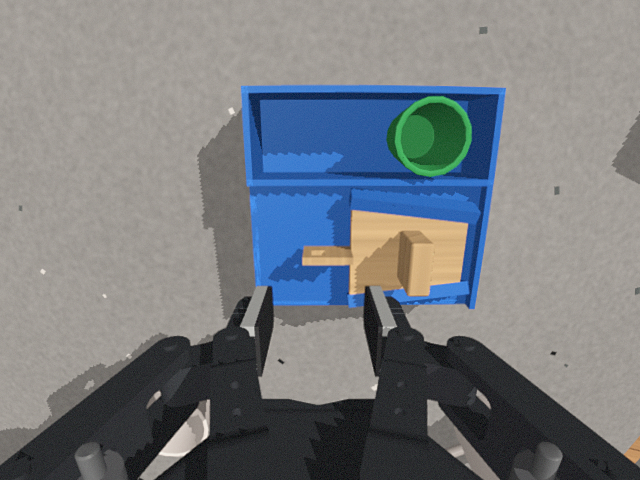

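Run:
```python
import numpy as np,cv2
s=np.load("pics/wrist19.npz")
cv2.imwrite("pics/w19c.png",cv2.resize(s["pixels"][183:312,335:490],None,fx=4.6,fy=4.6,interpolation=cv2.INTER_CUBIC)[:,:,::-1])
```

```text
(no output)
```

View pics/w19c.png

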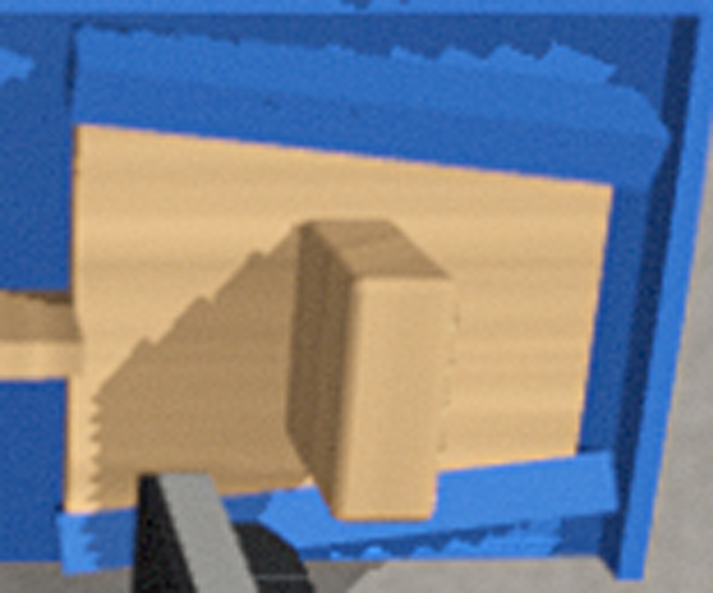

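>>> servo_tool([
  [[0.5, 0, 0, 1.5, 0], [0.5, 0, 0, 2, 0], [0.5, 0.5, 0, 1.5, 0], [0.5, 1.2, 0, 0.9, 0], [0.5, 1.5, 0, 0, 0], [0.5, 1.2, 0, 0, 0], [0.5, 1, 0, 0, 0], [0.5, 0.6, 0, 0, 0], [0.5, 0.2, 0, 0, 0], [0.5, 0, 0, 0, 0]],
])

```text
clock: 41.25
tcp_pos: [572.9, 255.3, 56.5]
orientation: [170.7, 90.0, -168.4]
ft_force: [-0.1, -0.2, 0.1]
opening: 0.503
```

```bash
python3 t.py 574 255.4 56.5 20.8
```

```text
t 41.25 tcp [572.9 255.3  56.5] jaw 20.87 xaxis [-5.e-04 -1.e-04 -1.e+00] F [-0.1 -0.2  0.1] op 0.503 j6 -2.9
turn rad 0.0013 deg world -0.07
shift cm [-0.003 -0.028  0.112]
```

>>> servo_tool([
  [[0.5, -0.05, 0, 0.1, 0], [0, 0, 0, 0, 0], [0, 0, 0, 0, 0], [0, 0, 0, 0, 0], [0, 0, 0, 0, 0], [0, 0, 0, 0, 0], [0, 0, 0, 0, 0], [0, 0, 0, 0, 0]],
], grip_force=40)

```text
clock: 41.92
tcp_pos: [574.1, 255.7, 57.9]
orientation: [-1.4, 90.0, 19.4]
ft_force: [-1.4, -1.5, 5.8]
opening: 0.159
```

>>> servo_tool([
  [[0, 0, 0, -0.1, 0], [0, 0, 0, -0.1, 0], [0, 0, 0, 0, 0]],
])

```text
clock: 42.17
tcp_pos: [573.9, 255.6, 58.0]
orientation: [-0.1, 89.7, 20.8]
ft_force: [7.6, 3.3, 1.2]
opening: 0.155
```

>>> servo_tool([
  [[0, 0, 0, -0.1, 0], [0, 0, 0, -0.1, 0], [0, 0, 0, 0, 0]],
])

```text
clock: 42.42
tcp_pos: [573.9, 255.6, 58.0]
orientation: [-0.4, 89.4, 20.4]
ft_force: [17.4, 8.2, -6.6]
opening: 0.156
```

Even 19 N of pull doesn't free it, so the flanks are wedged. But 2.6 mm short means it went in slightly crooked or lifted. Break it loose with a small yaw wiggle while pulling.

>>> servo_tool([
  [[0, 0, 0, -0.1, 0.02], [0, 0, 0, 0, 0], [0, 0, 0, 0, -0.04], [0, 0, 0, 0, 0], [0, 0, 0, 0, 0.02], [0, 0, 0, 0, 0]],
])

```text
clock: 42.92
tcp_pos: [573.7, 255.5, 58.0]
orientation: [-0.3, 89.4, 20.5]
ft_force: [19.8, 10.8, -8.1]
opening: 0.155
```

```bash
python3 t.py 574 255.4 56.5 20.8
python3 - <<'E'
from h import *
import os
for n in ("scene","side"):
  for t in ("13","15","18"):
    s=np.load(f"pics/{n}{t}.npz");W=cloud(s);Z=W[...,2]
    hsv=cv2.cvtColor(s["pixels"],cv2.COLOR_RGB2HSV);H,S,V=[hsv[...,i].astype(int) for i in range(3)]
    a=np.radians(20.8);d=W[...,:2]-[539.2,273.8];B=np.stack([d@[np.cos(a),np.sin(a)],d@[-np.sin(a),np.cos(a)]],-1)
    c0={"13":19.5}.get(t,25.7); x=B[...,0]-c0; y=B[...,1]+29
    w=(H>8)&(H<25)&(S>100)&(abs(x)<36)&(abs(y)<24)&(Z>46)&(Z<60)
    for nm,q in (("tail",w&(x<-14)),("nose",w&(x>16)),("y-",w&(y<-8)),("y+",w&(y>8))):
        print(n,t,nm,q.sum(),np.median(Z[q]).round(2) if q.sum()>10 else "")
E
```

```text
t 42.92 tcp [573.7 255.5  58. ] jaw 20.78 xaxis [ 0.0106  0.004  -0.9999] F [19.8 10.8 -8.1] op 0.155 j6 -2.8
turn rad -0.0003 deg world 0.02
shift cm [ 0.154 -0.023  0.02 ]
scene 13 tail 130 52.63
scene 13 nose 218 52.73
scene 13 y- 255 52.83
scene 13 y+ 78 52.4
scene 15 tail 205 52.79
scene 15 nose 216 52.68
scene 15 y- 256 52.89
scene 15 y+ 167 52.76
scene 18 tail 199 52.59
scene 18 nose 217 52.61
scene 18 y- 257 52.84
scene 18 y+ 155 52.5
side 13 tail 127 54.73
side 13 nose 73 54.89
side 13 y- 143 54.9
side 13 y+ 49 54.07
side 15 tail 130 54.91
side 15 nose 92 54.27
side 15 y- 135 54.93
side 15 y+ 78 54.53
side 18 tail 72 54.56
side 18 nose 85 54.87
side 18 y- 130 54.87
side 18 y+ 28 53.81
```

>>> servo_tool([
  [[0, 0, 0, -0.1, 0.06], [0, 0, 0, 0, 0], [0, 0, 0, 0, -0.06], [0, 0, 0, 0, -0.06], [0, 0, 0, 0, 0], [0, 0, 0, 0, 0.06], [0, 0, 0, 0, 0]],
])

```text
clock: 43.5
tcp_pos: [573.3, 255.3, 58.2]
orientation: [-1.1, 89.3, 19.6]
ft_force: [23.0, 9.9, -9.6]
opening: 0.158
```

```bash
python3 t.py 574 255.4 56.5 20.8
```

```text
t 43.5 tcp [573.3 255.3  58.2] jaw 20.68 xaxis [ 0.0119  0.0042 -0.9999] F [23.   9.9 -9.6] op 0.158 j6 -2.7
turn rad -0.0021 deg world 0.12
shift cm [ 0.166 -0.013  0.066]
```

Creeping loose. One more wiggle set.

>>> servo_tool([
  [[0, 0, 0, -0.1, 0.08], [0, 0, 0, 0, -0.08], [0, 0, 0, 0, -0.08], [0, 0, 0, 0, 0.08], [0, 0, 0, 0, 0.08], [0, 0, 0, 0, -0.08], [0, 0, 0, 0, -0.08], [0, 0, 0, 0, 0.08], [0, 0, 0, 0, 0]],
])

```text
clock: 44.25
tcp_pos: [569.3, 254.0, 58.1]
orientation: [1.7, 89.7, 22.3]
ft_force: [3.5, 2.3, 5.7]
opening: 0.157
```

```bash
python3 t.py 574 255.4 56.5 20.8
```

```text
t 44.25 tcp [569.3 254.   58.1] jaw 20.63 xaxis [ 0.0046  0.0019 -1.    ] F [3.5 2.3 5.7] op 0.157 j6 -2.7
turn rad -0.003 deg world 0.17
shift cm [ 0.165 -0.033  0.492]
```

Free again, 5 mm back, still in the way. Now push forward with a gentle yaw wiggle in each step.

>>> servo_tool([
  [[0, 0, 0, 0.2, 0], [0, 0, 0, 0.2, 0], [0, 0, 0, 0.1, 0.04], [0, 0, 0, 0.05, -0.04], [0, 0, 0, 0.05, -0.04], [0, 0, 0, 0.05, 0.04], [0, 0, 0, 0.05, 0.04], [0, 0, 0, 0.05, -0.04], [0, 0, 0, 0, -0.04], [0, 0, 0, 0, 0.04], [0, 0, 0, 0, 0]],
])

```text
clock: 45.17
tcp_pos: [573.1, 255.3, 57.9]
orientation: [179.1, 89.8, -160.1]
ft_force: [-8.9, -4.6, 13.1]
opening: 0.159
```

```bash
python3 t.py 574 255.4 56.5 20.8
```

```text
t 45.17 tcp [573.1 255.3  57.9] jaw 20.76 xaxis [-0.0027 -0.001  -1.    ] F [-8.9 -4.6 13.1] op 0.159 j6 -2.8
turn rad -0.0007 deg world 0.04
shift cm [ 0.145 -0.024  0.086]
```

>>> servo_tool([
  [[0, -0.05, 0, 0.05, 0.08], [0, -0.03, 0, 0.05, -0.08], [0, 0, 0, 0, -0.08], [0, 0, 0, 0.05, 0.08], [0, 0, 0, 0, 0.08], [0, 0, 0, 0.05, -0.08], [0, 0, 0, 0, -0.08], [0, 0, 0, 0, 0.08], [0, 0, 0, 0, 0], [0, 0, 0, 0, 0]],
])

```text
clock: 46.0
tcp_pos: [573.8, 255.7, 58.0]
orientation: [179.5, 89.7, -159.6]
ft_force: [-11.4, -4.2, 9.0]
opening: 0.153
```

```bash
python3 t.py 574 255.4 56.5 20.8
```

```text
t 46.0 tcp [573.8 255.7  58. ] jaw 20.9 xaxis [-0.0056 -0.0021 -1.    ] F [-11.4  -4.2   9. ] op 0.153 j6 -2.9
turn rad 0.0017 deg world -0.1
shift cm [ 0.146 -0.033  0.007]
```

>>> servo_tool([
  [[0, -0.05, 0, 0.1, 0.1], [0, 0, 0, 0.1, -0.1], [0, 0, 0, 0, -0.1], [0, 0, 0, 0, 0.1], [0, 0, 0, 0, 0.1], [0, 0, 0, 0, -0.1], [0, 0, 0, 0, -0.1], [0, 0, 0, 0, 0.1], [0, 0, 0, 0, 0], [0, 0, 0, 0, 0]],
])

```text
clock: 46.83
tcp_pos: [574.0, 255.7, 57.9]
orientation: [179.4, 89.4, -159.7]
ft_force: [-18.7, -8.1, 11.1]
opening: 0.151
```

```bash
python3 t.py 574 255.4 56.5 20.8
python3 - <<'E'
from bench import r,optics
import numpy as np
for n in ("side","scene"):
    s=optics.snapshot(n);np.savez(f"pics/{n}20.npz",**s)
print(r.read_state()["wrist_torque"])
E
python3 lb.py 20 40|grep -E "nose|ridge"
```

```text
t 46.83 tcp [574.  255.7  57.9] jaw 20.9 xaxis [-0.0097 -0.0036 -0.9999] F [-18.7  -8.1  11.1] op 0.151 j6 -2.9
turn rad 0.0017 deg world -0.1
shift cm [ 0.139 -0.026 -0.013]
[-1.2243865   2.84285264  0.14357118]
scene nose x 64.9 topz med 52.5
  ridge [[19.5, -46.4], [25.5, -40.8], [37.3, -24.1]]
side nose x 62.2 topz med 54.0
  ridge [[19.1, -47.0], [27.2, -41.5], [32.9, -17.3]]
```

Hard stop at the same place because the gripped push pitches the tool (0.3–0.6°), which lifts the tail. So: pull back a few mm with a wiggle, release so it lies flat and free, then push low on the tail only.

>>> servo_tool([
  [[0, 0, 0, -0.4, 0.08], [0, 0, 0, -0.3, -0.08], [0, 0, 0, -0.2, -0.08], [0, 0, 0, 0, 0.08], [0, 0, 0, 0, 0.08], [0, 0, 0, 0, -0.08], [0, 0, 0, 0, -0.08], [0, 0, 0, 0, 0.08], [0, 0, 0, 0, 0]],
])

```text
clock: 47.68
tcp_pos: [572.6, 255.1, 58.2]
orientation: [-0.8, 89.6, 19.8]
ft_force: [16.1, 6.5, -12.9]
opening: 0.153
```

```bash
python3 t.py 574 255.4 56.5 20.8
```

```text
t 47.68 tcp [572.6 255.1  58.2] jaw 20.66 xaxis [ 0.0064  0.0023 -1.    ] F [ 16.1   6.5 -12.9] op 0.153 j6 -2.7
turn rad -0.0024 deg world 0.14
shift cm [ 0.176 -0.02   0.142]
```

>>> servo_tool([
  [[0, 0.1, 0, -0.1, 0.08], [0, 0.03, 0, -0.1, -0.08], [0, 0, 0, -0.1, -0.08], [0, 0, 0, 0, 0.08], [0, 0, 0, 0, 0.08], [0, 0, 0, 0, -0.08], [0, 0, 0, 0, 0]],
])

```text
clock: 48.27
tcp_pos: [568.1, 253.7, 58.0]
orientation: [-0.3, 89.8, 20.8]
ft_force: [2.6, 1.5, 6.2]
opening: 0.152
```

```bash
python3 t.py 574 255.4 56.5 20.8
```

```text
t 48.27 tcp [568.1 253.7  58. ] jaw 21.08 xaxis [ 0.0031  0.0012 -1.    ] F [2.6 1.5 6.2] op 0.152 j6 -3.1
turn rad 0.0049 deg world -0.28
shift cm [ 0.151 -0.053  0.614]
```

>>> servo_tool([
  [[0, 0, 0, 0.05, 0.005], [0.4, 0, 0, 0, 0], [0.4, 0, 0, 0, 0], [0.4, 0, 0, 0, 0], [0.4, -1.5, 0, 0, 0], [0.4, -2, 0, 0, 0], [0.4, -1.5, 0, -1.5, 0], [0.35, 0, 0, -2.5, 0], [0.35, 0, 0, -1.5, 0], [0.35, 0, 0, 0, -0.12], [0.35, 0, 0, 0, -0.12], [0.35, 0, 0, 0, -0.12]],
])

```text
clock: 49.27
tcp_pos: [515.5, 233.9, 107.2]
orientation: [145.4, 90.0, -173.1]
ft_force: [-0.3, 0.4, 0.2]
opening: 0.351
```

>>> servo_tool([
  [[0.3, 0, 0, 0, -0.12], [0.3, 0, 0, 0, -0.12], [0.3, 0, 0, 0, -0.12], [0.3, 0, 0, 0, -0.12], [0.3, 0, 0, 0, -0.12], [0.3, 0, 0, 0, -0.12], [0.3, 0, 0, 0, -0.12], [0.3, 0, 0, 0, -0.12], [0.3, 0, 0, 0, -0.12], [0.3, 0, 0, 0, -0.125], [0.3, 0, 0, 0, 0]],
])

```text
clock: 50.18
tcp_pos: [515.6, 233.9, 107.0]
orientation: [82.5, 90.0, -167.0]
ft_force: [0.6, -0.9, 0.5]
opening: 0.297
```

```bash
python3 t.py 516.2 233.5 43 110.8
python3 - <<'E'
from bench import r,optics
import cv2,numpy as np
for n,b in (("side",(110,220,220,360)),("scene",(160,300,370,530))):
    s=optics.snapshot(n);np.savez(f"pics/{n}21.npz",**s)
    cv2.imwrite(f"pics/{n}21.png",cv2.resize(s["pixels"][b[0]:b[1],b[2]:b[3]],None,fx=4.2,fy=4.2,interpolation=cv2.INTER_CUBIC)[:,:,::-1])
E
python3 lb.py 21 40
```

```text
t 50.18 tcp [515.6 233.9 107. ] jaw 110.55 xaxis [-7.e-04 -2.e-04 -1.e+00] F [ 0.6 -0.9  0.5] op 0.297 j6 -92.8
turn rad -0.0043 deg world 0.25
shift cm [ 6.4   -0.045 -0.055]
scene nose x 58.6 topz med 52.7
   x -45 y -31.8 -28.1 16
   x -15 y -59.6 -0.5 112
   x -5 y -57.8 -0.8 120
   x 5 y -56.5 -31.0 46
   x 15 y -54.6 -42.0 29
   x 25 y -52.9 -5.4 70
   x 35 y -53.1 -5.7 112
  ridge [[14.4, -46.6], [22.5, -32.7], [27.7, -16.2]]
side nose x 55.5 topz med 54.2
   x -15 y -64.3 1.2 59
   x -5 y -54.5 -3.9 57
   x 5 y -55.9 -2.6 53
   x 15 y -53.4 -4.8 32
   x 35 y -51.9 -23.3 24
  ridge [[12.1, -47.2], [17.6, -34.3], [26.3, -13.8]]
```

View pics/scene21.png

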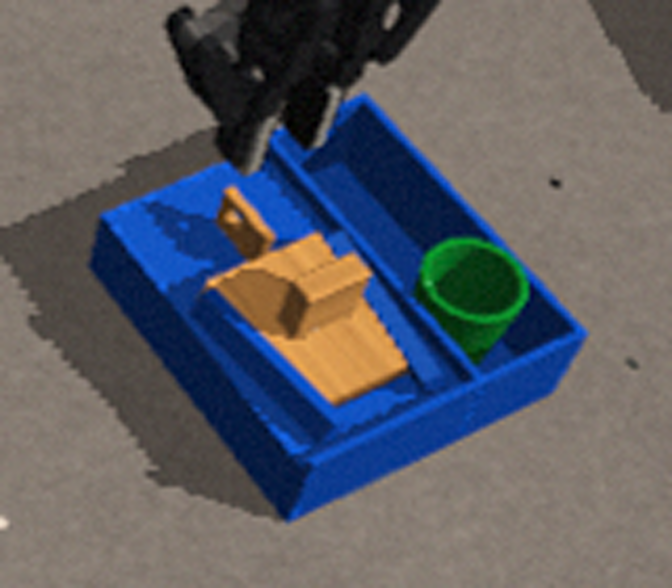

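>>> servo_tool([
  [[0.25, 2, -0.04, -0.05, -0.004], [0.25, 2, 0, 0, 0], [0.25, 1.2, 0, 0, 0], [0.25, 0.7, 0, 0, 0], [0.25, 0.4, 0, 0, 0], [0.25, 0.05, 0, 0, 0], [0.25, 0, 0, 0, 0], [0.25, 0, -0.2, 0, 0], [0.25, 0, -0.2, 0, 0], [0.25, 0, 0, 0, 0]],
])

```text
clock: 51.12
tcp_pos: [520.9, 235.3, 44.3]
orientation: [-90.1, 89.9, 20.3]
ft_force: [-0.6, -0.1, 0.2]
opening: 0.253
```

```bash
python3 t.py 523 236.7 43 110.8
```

```text
t 51.12 tcp [520.9 235.3  44.3] jaw 110.45 xaxis [ 1.4e-03  5.0e-04 -1.0e+00] F [-0.6 -0.1  0.2] op 0.253 j6 -92.8
turn rad -0.0061 deg world 0.35
shift cm [ 0.134 -0.247  0.056]
```

>>> servo_tool([
  [[0.25, 0.05, -0.15, 0, -0.006], [0.25, 0, -0.15, 0, 0], [0.25, 0, -0.15, 0, 0], [0.25, 0, -0.15, 0, 0], [0.25, 0, -0.1, 0, 0], [0.25, 0, -0.1, 0, 0], [0.25, 0, 0, 0, 0]],
])

```text
clock: 51.7
tcp_pos: [527.7, 237.9, 43.2]
orientation: [70.7, 90.0, -178.4]
ft_force: [-1.4, 0.0, 0.6]
opening: 0.246
```

>>> servo_tool([
  [[0.25, 0, -0.15, 0, 0], [0.25, 0, -0.15, 0, 0], [0.25, 0, 0, 0, 0]],
])

```text
clock: 51.95
tcp_pos: [528.1, 238.1, 43.0]
orientation: [88.5, 89.6, -160.7]
ft_force: [-11.7, -5.5, 8.0]
opening: 0.252
```

```bash
python3 t.py 528 238.2 43 110.8
```

```text
t 51.95 tcp [528.1 238.1  43. ] jaw 110.83 xaxis [-0.0059 -0.0021 -1.    ] F [-11.7  -5.5   8. ] op 0.252 j6 -93.1
turn rad 0.0005 deg world -0.03
shift cm [-0.005  0.004  0.009]
```

```bash
python3 - <<'E'
from bench import r,optics
import cv2,numpy as np
for n,b in (("side",(110,220,220,360)),("scene",(160,300,370,530))):
    s=optics.snapshot(n);np.savez(f"pics/{n}22.npz",**s)
    cv2.imwrite(f"pics/{n}22.png",cv2.resize(s["pixels"][b[0]:b[1],b[2]:b[3]],None,fx=5,fy=5,interpolation=cv2.INTER_CUBIC)[:,:,::-1])
E
python3 lb.py 22 40|grep -E "nose|ridge"
```

```text
scene nose x 64.5 topz med 52.7
  ridge [[19.1, -46.5], [28.0, -33.3], [33.6, -15.3]]
side nose x 62.4 topz med 54.1
  ridge [[18.1, -46.8], [23.7, -36.2], [31.1, -18.2]]
```

View pics/scene22.png

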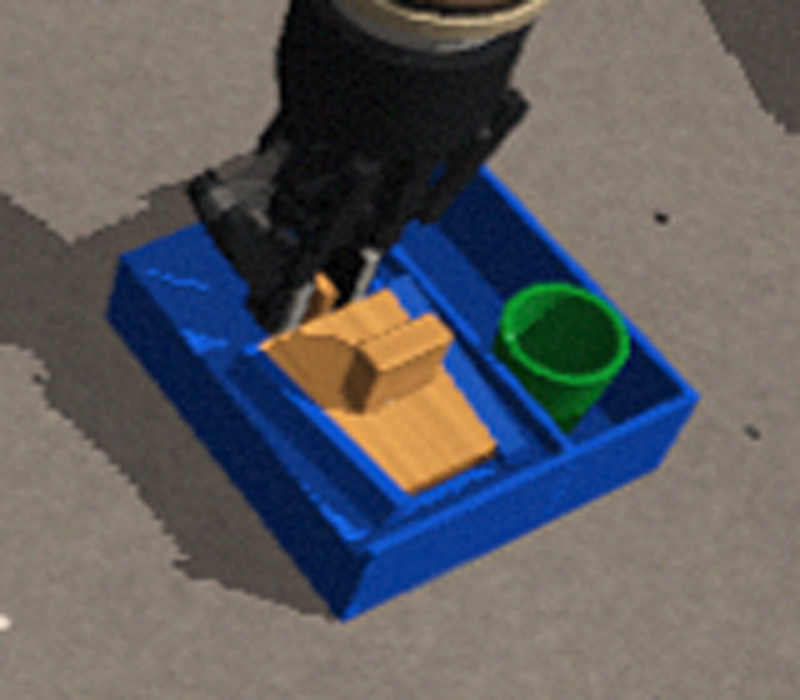

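View pics/side22.png

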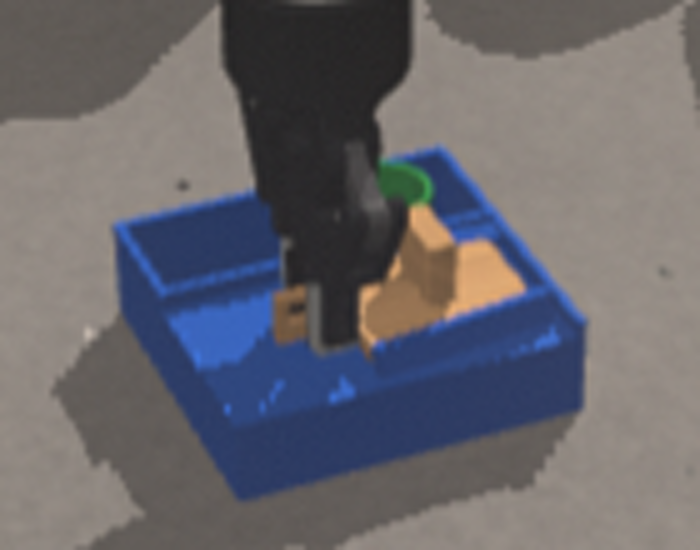

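Sliding free and flat with ~1.5 N, then a sharp stop at the same place. Unconstrained tail push, gripped push and wiggled push all agree, so this is where the flanks wedge. Press it in firmly once more.

>>> servo_tool([
  [[0.25, 0, -0.15, 0, 0], [0.25, 0, -0.15, 0, 0], [0.25, 0, 0, 0, 0.03], [0.25, 0, 0, 0, -0.06], [0.25, 0, 0, 0, 0.06], [0.25, 0, 0, 0, -0.03], [0.25, 0, 0, 0, 0]],
])

```text
clock: 52.63
tcp_pos: [528.3, 238.4, 42.2]
orientation: [87.8, 89.3, -161.2]
ft_force: [-21.1, -9.0, 9.1]
opening: 0.251
```

>>> servo_tool([
  [[0.25, 0, -0.1, 0, 0], [0.25, 0, -0.05, 0, 0], [0.25, 0, 0, 0, 0], [0.25, 0, 0, 0, 0]],
])

```text
clock: 52.97
tcp_pos: [528.4, 238.5, 42.2]
orientation: [87.8, 89.1, -161.4]
ft_force: [-27.2, -12.7, 13.8]
opening: 0.249
```

```bash
python3 t.py 528 238.2 43 110.8
```

```text
t 52.97 tcp [528.4 238.5  42.2] jaw 110.83 xaxis [-0.0147 -0.0049 -0.9999] F [-27.2 -12.7  13.8] op 0.249 j6 -93.0
turn rad 0.0005 deg world -0.03
shift cm [-0.08   0.047 -0.01 ]
```

One doubt: the finger backs may be butting on the rail mouths (the tail is flush with them), which would mimic a stop. Back off, narrow the fingers to just straddle the lug, and push again.

>>> servo_tool([
  [[0.25, 0, 0.4, 0, 0], [0.25, 0, 0.4, 0, 0], [0.13, 0, 0.1, 0, 0], [0.13, 0, 0, 0, 0], [0.13, 0, 0, 0, 0], [0.13, 0, 0, 0, 0]],
])

```text
clock: 53.47
tcp_pos: [526.7, 237.5, 43.3]
orientation: [-88.3, 90.0, 22.5]
ft_force: [-1.1, -0.1, -0.0]
opening: 0.134
```

```bash
python3 t.py 523.5 236.2 43 110.8
python3 - <<'E'
from bench import r,optics
import cv2,numpy as np
for n,b in (("side",(110,220,220,360)),("scene",(160,300,370,530))):
    s=optics.snapshot(n);np.savez(f"pics/{n}23.npz",**s)
    cv2.imwrite(f"pics/{n}23.png",cv2.resize(s["pixels"][b[0]:b[1],b[2]:b[3]],None,fx=5,fy=5,interpolation=cv2.INTER_CUBIC)[:,:,::-1])
E
```

```text
t 53.47 tcp [526.7 237.5  43.3] jaw 110.81 xaxis [ 8.e-04  3.e-04 -1.e+00] F [-1.1 -0.1 -0. ] op 0.134 j6 -93.1
turn rad 0.0001 deg world -0.01
shift cm [ 0.029  0.348 -0.008]
```

View pics/scene23.png

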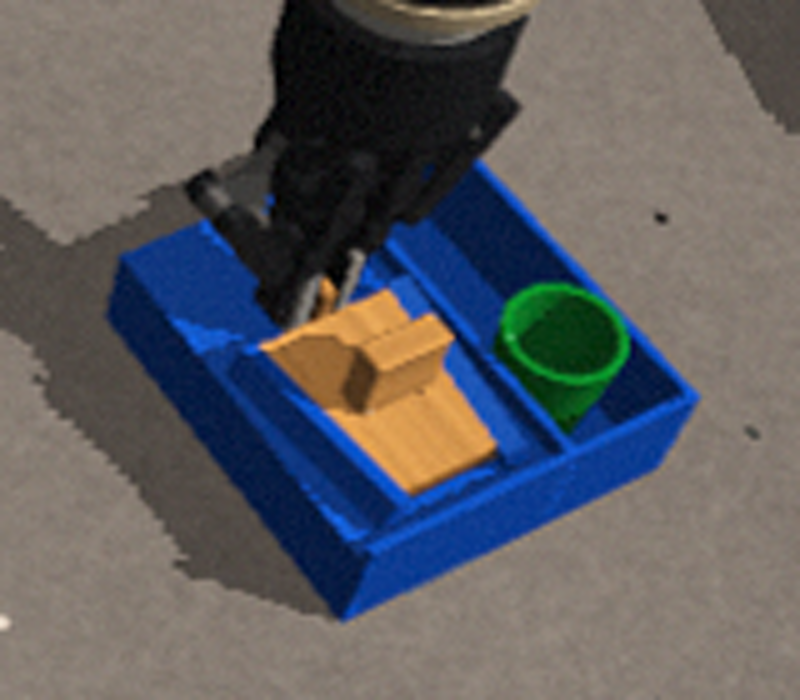

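>>> servo_tool([
  [[0.13, 0, -0.1, 0, 0], [0.13, 0, -0.1, 0, 0], [0.13, 0, -0.1, 0, 0], [0.13, 0, 0, 0, 0]],
])

```text
clock: 53.9
tcp_pos: [528.3, 238.2, 43.1]
orientation: [87.9, 89.9, -161.3]
ft_force: [-4.4, -2.4, 2.9]
opening: 0.13
```

>>> servo_tool([
  [[0.13, 0, -0.1, 0, 0], [0.13, 0, -0.1, 0, 0], [0.13, 0, 0, 0, 0]],
])

```text
clock: 54.15
tcp_pos: [528.4, 238.2, 43.0]
orientation: [88.4, 89.6, -160.8]
ft_force: [-13.2, -6.2, 9.9]
opening: 0.13
```

```bash
python3 t.py 528 238.2 43 110.8
```

```text
t 54.15 tcp [528.4 238.2  43. ] jaw 110.82 xaxis [-0.0063 -0.0022 -1.    ] F [-13.2  -6.2   9.9] op 0.13 j6 -93.1
turn rad 0.0004 deg world -0.02
shift cm [0.003 0.034 0.011]
```

>>> servo_tool([
  [[0.13, -0.05, -0.15, 0, 0], [0.13, -0.03, -0.15, 0, 0], [0.13, 0, -0.05, 0, 0], [0.13, 0, 0, 0, 0], [0.13, 0, 0, 0, 0]],
])

```text
clock: 54.57
tcp_pos: [528.4, 238.3, 43.1]
orientation: [88.7, 89.2, -160.4]
ft_force: [-24.0, -10.7, 12.5]
opening: 0.132
```

```bash
python3 t.py 528 238.2 43 110.8
```

```text
t 54.57 tcp [528.4 238.3  43.1] jaw 110.84 xaxis [-0.0137 -0.0049 -0.9999] F [-24.  -10.7  12.5] op 0.132 j6 -93.0
turn rad 0.0006 deg world -0.04
shift cm [0.006 0.045 0.006]
```

Same firm stop with the narrow fingers on the tail itself, so it is wedged. Retreat, and take final views.

>>> servo_tool([
  [[0.13, 0, 0.4, 0, 0], [0.13, 0, 0.4, 0, 0], [0.25, 0, 0.3, 0, 0], [0.25, 0, 0.3, 0, 0], [0.25, -1.5, 0, 0, 0], [0.25, -3, 0, 0, 0], [0.25, -3, 0, 0, 0], [0.25, -3, 0, 0, 0], [0.25, -2, 2, 0, 0], [0.25, 0, 2, 0, 0], [0.25, 0, 0, 0, 0], [0.25, 0, 0, 0, 0]],
])

```text
clock: 55.57
tcp_pos: [483.6, 221.2, 169.6]
orientation: [-89.3, 89.9, 21.6]
ft_force: [0.2, 0.7, 0.6]
opening: 0.252
```

```bash
python3 t.py
python3 - <<'E'
from bench import r,optics
from h import *
for n in ("side","scene"):
    s=optics.snapshot(n);np.savez(f"pics/{n}24.npz",**s)
    cv2.imwrite(f"pics/{n}24.png",s["pixels"][:,:,::-1])
b=np.load("pics/scene24.npz")["pixels"][160:300,370:530];cv2.imwrite("pics/s24c.png",cv2.resize(b,None,fx=5,fy=5,interpolation=cv2.INTER_CUBIC)[:,:,::-1])
E
python3 lb.py 24 40
```

```text
t 55.57 tcp [483.6 221.2 169.6] jaw 110.81 xaxis [ 1.2e-03  5.0e-04 -1.0e+00] F [0.2 0.7 0.6] op 0.252 j6 -93.4
scene nose x 64.7 topz med 52.5
   x -35 y -32.6 -27.1 17
   x -15 y -56.6 -0.3 24
   x -5 y -57.6 -0.7 133
   x 5 y -56.5 2.3 92
   x 15 y -56.2 -33.4 43
   x 25 y -54.1 -7.0 24
   x 35 y -53.0 -6.1 102
  ridge [[20.7, -46.5], [28.4, -32.4], [33.7, -15.3]]
side nose x 61.9 topz med 54.1
   x -15 y -53.5 -0.9 24
   x -5 y -55.6 -2.4 46
   x 5 y -54.7 -4.2 52
   x 15 y -54.7 -5.8 53
   x 35 y -52.2 -34.2 17
  ridge [[18.3, -47.5], [23.9, -36.0], [31.9, -16.3]]
```

View pics/s24c.png

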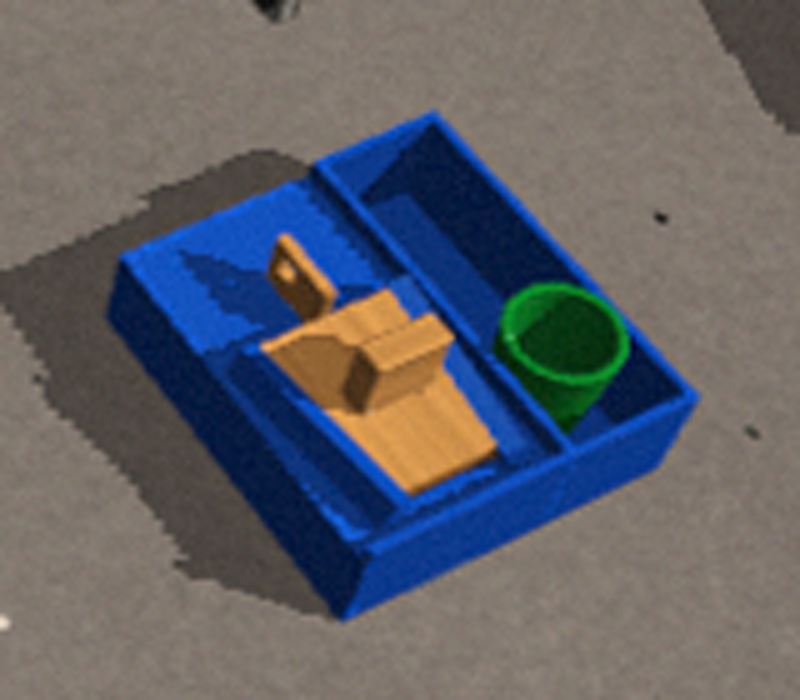

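View pics/side24.png

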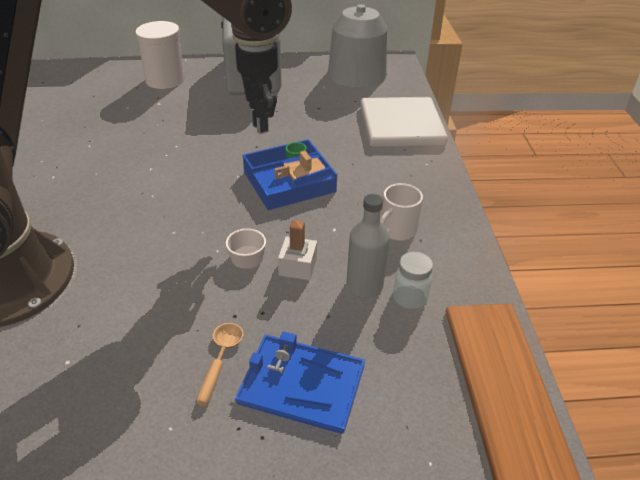

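```bash
python3 -c "
from bench import r
print(r.job_done()); print(r.read_state()['clock'])"
```

```text
the job is handed in; nothing more can be done
None
the job is handed in; nothing more can be done
```

I handed the job in at about 56 s. The cover is unlinked and wedged tight in the dovetail way, but by my measurements it stopped about 2–3 mm short of the home point. I could not settle that disagreement.

- **Unlinking:** the forked tool pushed the collar about 9 mm. The cover sprang free about 21 mm along the lid, and the bar sprang back when released.
- **Tool:** the fork is back upright in its stand. Its handle top is at 104 mm and its position is unchanged.
- **Cover:**
  - I carried it flat to the landing and slid it in nose first. It jammed once, so I drew it back and re-seated it by pushing low on its tail.
  - It stops firmly with 25–28 N of push, and earlier about 19 N of steady pull did not free it.
  - It lies flat: the top height matches its height when pressed flat on the deck, within about 0.15 mm.
- **The disagreement:** in the images the plate's centre is at about x = 26 in the lunchbox frame, while the middle of the rails is at about 28–28.5. Gripped, wiggled and free tail pushes all stopped at the same place, so I took it as the wedged position.
- **Everything else:** in the last pictures the snack cup, bottle, mug, jar, ramekin and spoon look unmoved, and the arm was clear of everything.

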